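# Latch the plaster casting mould shut

### The arm

A 6-joint arm with a two-finger parallel gripper is mounted at the origin on a cart in front of the work surface, level with it; the furniture and walls round the work are solid. World frame = base frame: x ahead of the robot, y to its left, z up, the work surface at z = 0. Lengths are in m, angles in rad, forces in N, time in s.
With the tool pointing down it reaches from about 0.425 to 0.95 m from the base axis. Payload 14.7 kg.
Tool frame: the origin (TCP) lies on the mounting face of the last link; the fingertips stand 173 mm ahead of it and the grasp point (between the pads) lies 155 mm ahead of it; z points along the fingers, y is the line along which they close (so a half turn about z gives the same grasp; the last joint's range is limited). The gripper opens to 85 mm and grips with 20 to 120 N. Pads are 22 mm wide; open, the fingers measure 114 mm over their backs; the gripper's body (76 mm by 85 mm) begins 54 mm behind the grasp point. The pads swing forward as they close: fully open they stand 13 mm farther back than shut.
Start: joints at [1.26, 0.48, 1.596, -0, 1.065, -0.047], TCP at [0.169, 0.628, 0.405] pointing down, gripper open.
Joint ranges: [-2.75, 2.75], [-0.82, 2.05], [0.23, 2.67], [-1.56, 4.7], [0.09, 2.69], [-2.92, 2.92]. Speed limits (rad/s): [1.89, 1.89, 2.39, 3.01, 3.01, 3.01].

### API

Orientations are given as a unit quaternion [w, x, y, z].
In Python, from cell import sensors, snapshot, camera_info, ticket, spot_in, tip_of gives the robot as it stands. The module is installed in compiled form; this text tells all that it offers.
- The arm moves only by the tool drive_tool, never from a script. Its argument "increments" is a list of rows, each an object of numbers: "jaw": the finger opening in m, from 0 to 0.0854; "dx", "dy", "dz": the shift along the tool's x, y, z in m; "rx", "ry", "rz": the turn, a rotation vector about the tool's x, y, z in rad. A call has 1 to 12 rows; each row shifts and turns the commanded pose from where the row before left it, along the tool's axes as they then stand; what a row does not reach is not made up. A row lasts 1/12 s, in which the tool goes at most 41.7 mm and 7.16 degrees, less where a joint would pass 70% of its speed; a pose out of reach is approached as far as the arm can. A call is refused whole if a number of a shift passes 0.0417 or a number of a turn 0.125, either way. A call with a gripper value outside its range is refused whole. The fingers move at their own pace and stop on an object; "squeeze" is the grip in N (left out, the last holds). Time passes only in rows, so rows that do not move let the fingers close. It gives the time, the measured TCP pose, the force, the opening and the grip force at its end, in the units of the state.
- sensors.sense(): the state, without advancing time (a new reading comes with each control period).
- snapshot(name): name is "scene" or "top" or "wrist"; returns the picture (420x560x3 uint8, blue, green, red); there is no depth.
- camera_info(name): a dict with "fovy" (degrees; the focal length in pixels is half the picture's height over the tangent of half this angle, whatever the lens; pixels are square), "cx", "cy" (the principal point, pixels), "distortion" ([k1, k2, p1, p2, k3] as OpenCV has them; the pictures are not rectified), "eye" and "orientation" of the camera in the world. Camera axes: x right, y down, z forward; pixel columns grow to the right and rows downward; lengths in m; the calibration is good to about 2 mm. A picture is of the moment at which its call begins: read the wrist's pose just before it. camera_info takes no time and is no camera call; for the wrist camera it gives the pose at the moment of the call.
- ticket.job_done(): hands the job in; it is judged then, once.
Trained networks look in the newest picture that a camera, given by its name, has taken for a name from the list of things; names that differ only in an ending like _2 or _b are one class to them, and where a whole thing is asked for, a point or a joint stands for the part that bears it (a point fixed in the world has none). Each returns a list of dicts, best first, with "p" (0 to 1); they miss things now and then, are a little off and sometimes report something else, mostly with a low value. They report only what shows in the picture. A call takes as long as a camera call.
- spot_in(camera, query): "bbox" ([left, top, right, bottom] in pixels, round what is visible of it).
- tip_of(camera, query): "uv" ([column, row] in pixels: a listed point, or the origin of a listed thing).
The state is a dict: "t": time; "joint_positions": joint angles; "joint_velocities": joint speeds; "effort": joint torques, N m; "position": TCP position; "tcp_rot": TCP orientation; "wrist_force": force on the tool from outside, world axes, zero at the start; "moment": the same for the moment, N m; "opening": finger opening in m; "grip_force": force on a finger pad.
Only numpy, scipy, OpenCV 4.12 (cv2) and the standard library are available. Lean on these libraries where they do the work, as an engineer would, in place of code of your own. Each camera call takes 0.05 s, during which the arm holds its last target. There are 200 camera calls.

### The job

Close the plaster casting mould: swing the latch's wire loop, the part with the round red tab, over and down behind the dark steel keeper on the sliding half so that it hooks, then press the red lever down flat, past centre, so that the latch draws the two halves together and holds them shut by itself. Leave the loose things round about where they are.

Things in the scene. Friction and masses are not known exactly. Their poses are not given: they have to be found in the camera images.
- pivot (a point): Lever's hinge pin on the fixed half of a two-part white plaster mould (assembly fixed to the table, base 275 x 112 mm, block tops flat, 72 mm above the table). The pin is 12 mm above the block top. Axes shared with the mould: x along the mould from lever to keeper, y along the pin, z up.
- keeper (a point): Keeper: dark steel hook 22 mm wide (y) on the sliding half. Point: foot of its hooking face, on the keeper's base plate (75 mm above the table, reaches 18 mm to +x); axes as pivot. The face looks to +x, away from the lever; a lip 14 to 18 mm above the point overhangs it by 5 mm to +x. The bar goes down on the +x side of the lip, then is drawn to -x under it.
- loop_bar (a point): Centre of the loop's crossbar. The loop is a U of 6 mm round wire: crossbar 44 mm long, parallel to y, with two arms 80 mm long running back to the loop's hinge on the lever; latched, it lies level. This point's x axis runs along the arms from hinge to bar, z towards the tab's side.
- loop_tab (a point): Centre of the loop's red round finger tab: a disc 24 mm across, 12 mm thick, faces square to y, pinched across its faces. It stands rigidly on the loop, 20 mm beyond the bar along the arms and 32 mm above it (loop's axes).
- lever_grip (a point): Point inside the red lever blade, 65 mm from the hinge pin. The blade is 14 mm wide (y), 6 mm thick and ends 82 mm from the pin. Flat, it points to -x with its underside level with the pin (84 mm above the table) and its top 90 mm above the table; nothing but the block top (72 mm) lies under it.
- lever (a joint): Lever angle, rad: 0 flat (stop), 1.57 upright, more: leaning to the keeper (stop 2.6); hinge friction 0.07 Nm. Loop's hinge is 22 mm from the pin: lever flat, 21.6 mm to -x of the pin and 4.4 mm below; it turns with the lever (upright: 4.4 mm to -x, 21.6 mm above). With the loop hooked, a lever let go above about 0.3 rad (dead centre) springs up to about 1.5; well below, it stays.
- loop (a joint): Angle of the loop to the lever, rad; this value minus lever is the loop's slope above level, towards the keeper. Stays where left (friction 0.05 Nm); lever and loop follow as a two-link chain when the tab is led.
- half (a joint): Slide of the mould's sliding half along mould x, m: 0 hard home, 0.014 fully open (start). A spring pushes it open: 14 N when open, 21 N when home; latched it stands at about 0.0005 to 0.001. The keeper rides on it.
- jar_mid (a point): Bystander: orange-brown glaze jar with a white screw lid, 58 mm wide, 80 tall; point 40 mm up its middle
- mug_mid (a point): Bystander: white spotted mug, 82 mm wide, 91 tall, with handle; point about half-way up
- tape_mid (a point): Bystander: roll of masking tape lying flat, 104 mm across, 25 tall; point at its centre
- sample_mid (a point): Bystander: black crackle-glaze tile lying flat, 88 x 89 x 10 mm; point at its centre

How it is judged:
By the outcome, as a careful person would: the job done as asked, in the order asked, and still so for the second after the job is handed in, with the robot touching nothing.
It also fails if it takes over 51 s, if anything falls off the work surface, if the arm or the gripper's body presses on something with over 40 N, if the wrist force passes 120 N, or if a joint passes its speed limit or range.

## Working session

There is one attempt and no reset: what is moved stays moved. The work goes in short steps, Python scripts to look and compute and a tool call to move; the robot and the scene stay as the last step left them, time stands still between calls to the robot, and variables do not carry over. Pictures are saved under pics/ and viewed, at most 10 in all, crops included, and the job is handed in when it is done.

Besides the shell and the picture viewer there is one more tool, called after "Emit:" as name(argument=value, ...), one argument or row to a line, values as JSON. drive_tool: Moves the arm, as the interface text tells. Its arguments: {"type":"object","properties":{"increments":{"type":"array"},"squeeze":{"type":"number"}},"required":["increments"]}

```bash
mkdir -p pics; cat > h.py <<'E'
import numpy as np, cv2
from cell import sensors, snapshot, camera_info, ticket, spot_in, tip_of
from scipy.spatial.transform import Rotation as R
def quat(q): return R.from_quat([q[1],q[2],q[3],q[0]])
def cam(n):
    i=camera_info(n); f=210/np.tan(np.radians(i['fovy'])/2)
    K=np.array([[f,0,i['cx']],[0,f,i['cy']],[0,0,1.]])
    o=np.array(i['orientation'])
    M=quat(o).as_matrix() if o.size==4 else o.reshape(3,3)
    return K,np.array(i['distortion'],float),np.array(i['eye']),M
def ray(n,uv,c=None):
    K,d,e,M=c or cam(n)
    p=cv2.undistortPoints(np.array([[uv]],float),K,d)[0,0]
    v=M@np.array([p[0],p[1],1]); return e,v/np.linalg.norm(v)
def atz(n,uv,z,c=None):
    e,v=ray(n,uv,c); return e+v*(z-e[2])/v[2]
def tri(rs):
    A=np.zeros((3,3));b=np.zeros(3)
    for e,v in rs:
        P=np.eye(3)-np.outer(v,v);A+=P;b+=P@e
    x=np.linalg.solve(A,b); return x,[round(float(np.linalg.norm(np.cross(x-e,v))),4) for e,v in rs]
def proj(n,X,c=None):
    K,d,e,M=c or cam(n)
    return cv2.projectPoints(((np.array(X)-e)@M).reshape(-1,1,3),np.zeros(3),np.zeros(3),K,d)[0].reshape(-1,2)
E
cat > a.py <<'E'
from h import *
np.set_printoptions(precision=4,suppress=True)
print(sensors.sense())
names=['pivot','keeper','loop_bar','loop_tab','lever_grip']
D={n:[] for n in names}
for c in ['scene','top','wrist']:
    im=snapshot(c); cv2.imwrite(f'pics/{c}0.png',im)
    print(c,camera_info(c))
    for n in names+(['jar_mid','mug_mid','tape_mid','sample_mid'] if c!='wrist' else []):
        r=tip_of(c,n)[:2]
        print(n,[(np.round(x['uv'],1).tolist(),round(x['p'],2)) for x in r])
        if r and n in D: D[n].append(ray(c,r[0]['uv']))
for n in names:
    if len(D[n])>1: print(n,tri(D[n]), [tri(D[n][:2])])
E
python3 a.py; python3 -c "
import cv2,numpy as np
cv2.imwrite('pics/st.png',cv2.resize(np.hstack([cv2.imread('pics/scene0.png'),cv2.imread('pics/top0.png')]),(800,300)))"
```

```text
{'t': 0.0, 'joint_positions': array([ 1.2604,  0.4808,  1.5969, -0.    ,  1.0651, -0.0466]), 'joint_velocities': array([ 0.0022,  0.    , -0.0003, -0.0008,  0.0007,  0.0002]), 'effort': array([  0.0032, -95.066 , -43.0188,   0.0004,   0.0122,  -0.    ]), 'position': array([0.1694, 0.6273, 0.4041]), 'tcp_rot': array([-0.0001,  0.1315,  0.9913, -0.0006]), 'wrist_force': array([ 0.8627, -0.2451, -0.3196]), 'moment': array([ 0.0004, -0.0291, -0.03  ]), 'grip_force': 0.0, 'opening': 0.08569518750830096}
scene {'fovy': 45.48728425911045, 'cx': 277.9106348627579, 'cy': 200.2911973831735, 'distortion': array([0.0237, 0.    , 0.    , 0.    , 0.    ]), 'eye': array([-0.1535, -1.0582,  0.7201]), 'orientation': array([-0.5022,  0.8158, -0.2374,  0.161 ])}
pivot [([255.2, 202.5], 0.72), ([244.9, 162.1], 0.44)]
keeper [([243.3, 201.3], 0.79)]
loop_bar []
loop_tab [([245.9, 164.3], 0.73)]
lever_grip [([258.6, 181.8], 0.8)]
jar_mid [([174.1, 183.9], 0.64)]
mug_mid [([220.8, 172.7], 0.81)]
tape_mid [([351.5, 281.5], 0.78), ([256.4, 184.7], 0.44)]
sample_mid [([300.1, 200.4], 0.82)]
top {'fovy': 53.92
[... 669 characters left out ...]
, 'cy': 210.37376715977703, 'distortion': array([0.0265, 0.    , 0.    , 0.    , 0.    ]), 'eye': array([0.0915, 0.6479, 0.3749]), 'orientation': array([0.1248, 0.7838, 0.6007, 0.0958])}
pivot []
keeper []
loop_bar []
loop_tab []
lever_grip []
pivot (array([0.4991, 0.0186, 0.0885]), [0.0026, 0.0026]) [(array([0.4991, 0.0186, 0.0885]), [0.0026, 0.0026])]
keeper (array([0.488 , 0.0728, 0.0718]), [0.0005, 0.0005]) [(array([0.488 , 0.0728, 0.0718]), [0.0005, 0.0005])]
loop_tab (array([0.4945, 0.0621, 0.1896]), [0.0026, 0.0026]) [(array([0.4945, 0.0621, 0.1896]), [0.0026, 0.0026])]
lever_grip (array([0.5096, 0.0242, 0.1476]), [0.0004, 0.0004]) [(array([0.5096, 0.0242, 0.1476]), [0.0004, 0.0004])]
```

View pics/scene0.png

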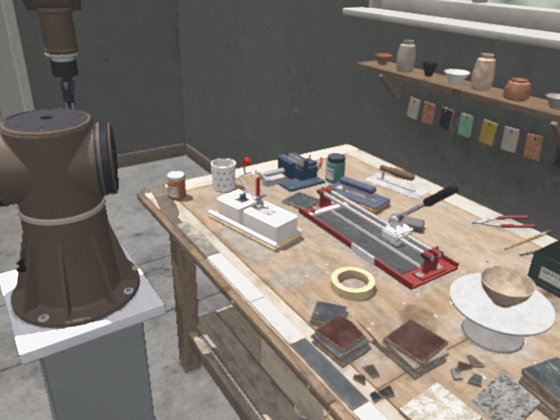

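View pics/top0.png

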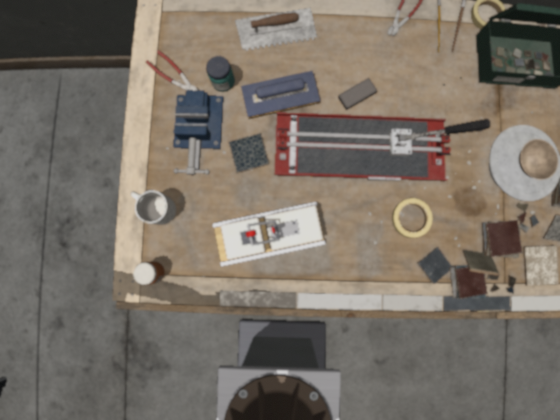

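The mould lies about 0.5 m ahead of the base, with its x axis roughly along world +y. The lever is upright with the red tab above the keeper. Next I'll bring the wrist camera over it.

```bash
cat >> h.py <<'E'
def plan(p,Rt,vmax=.04,wmax=.12,n=None):
    """rows of tool-frame increments from the present pose to p,Rt"""
    s=sensors.sense(); R0=quat(s['tcp_rot']); p0=np.array(s['position'])
    rv=(R0.inv()*Rt).as_rotvec(); dp=p-p0
    n=n or int(max(1,np.ceil(np.linalg.norm(dp)/vmax),np.ceil(np.linalg.norm(rv)/wmax)))
    out=[]
    for i in range(n):
        Rc=R0*R.from_rotvec(rv*i/n); out.append(np.r_[Rc.inv().apply(dp/n),rv/n])
    return np.round(out,4)
E
python3 - <<'E'
from h import *
np.set_printoptions(precision=4,suppress=True)
s=sensors.sense();R0=quat(s['tcp_rot']);print(R0.as_matrix())
K,d,e,M=cam('wrist'); print('cam in tool',R0.inv().apply(e-s['position']),'\n',R0.inv().as_matrix()@M)
# target: tool y = mould y (or opp), yaw 99deg
a=np.radians(99); mx=np.array([np.cos(a),np.sin(a),0]); my=np.array([-np.sin(a),np.cos(a),0])
for sg in (1,-1):
    Y=sg*my; Z=np.array([0,0,-1.]); X=np.cross(Y,Z); Rt=R.from_matrix(np.c_[X,Y,Z])
    print(sg,X,(R0.inv()*Rt).as_rotvec())
    if sg==-1: print(plan(np.array([.47,.10,.44]),Rt))
E
```

```text
[[-0.9654  0.2607  0.    ]
 [ 0.2607  0.9654 -0.    ]
 [-0.     -0.     -1.    ]]
cam in tool [ 0.0806 -0.0006  0.0298] 
 [[ 0.0008 -0.9505 -0.3108]
 [ 1.      0.0007  0.0004]
 [-0.0002 -0.3108  0.9505]]
1 [ 0.1564 -0.9877  0.    ] [-0.     -0.     -1.9917]
-1 [-0.1564  0.9877  0.    ] [-0.      0.      1.1499]
[[-0.0267 -0.0269 -0.0022 -0.      0.      0.0719]
 [-0.0286 -0.0249 -0.0022 -0.      0.      0.0719]
 [-0.0303 -0.0228 -0.0022 -0.      0.      0.0719]
 [-0.0319 -0.0206 -0.0022 -0.      0.      0.0719]
 [-0.0333 -0.0182 -0.0022 -0.      0.      0.0719]
 [-0.0345 -0.0158 -0.0022 -0.      0.      0.0719]
 [-0.0355 -0.0133 -0.0022 -0.      0.      0.0719]
 [-0.0364 -0.0107 -0.0022 -0.      0.      0.0719]
 [-0.0371 -0.0081 -0.0022 -0.      0.      0.0719]
 [-0.0376 -0.0054 -0.0022 -0.      0.      0.0719]
 [-0.0379 -0.0027 -0.0022 -0.      0.      0.0719]
 [-0.0379  0.0001 -0.0022 -0.      0.      0.0719]
 [-0.0378  0.0028 -0.0022 -0.      0.      0.0719]
 [-0.0375  0.0055 -0.0022 -0.      0.      0.0719]
 [-0.0371  0.0082 -0.0022 -0.      0.      0.0719]
 [-0.0364  0.0108 -0.0022 -0.      0.      0.0719]]
```

Emit:
drive_tool(
  increments=[
    {"dx": -0.027,"dy": -0.027,"dz": -0.002,"rz": 0.072},
    {"dx": -0.0286,"dy": -0.025,"dz": -0.002,"rz": 0.072},
    {"dx": -0.03,"dy": -0.023,"dz": -0.002,"rz": 0.072},
    {"dx": -0.032,"dy": -0.0206,"dz": -0.002,"rz": 0.072},
    {"dx": -0.033,"dy": -0.018,"dz": -0.002,"rz": 0.072},
    {"dx": -0.0345,"dy": -0.016,"dz": -0.002,"rz": 0.072},
    {"dx": -0.0355,"dy": -0.013,"dz": -0.002,"rz": 0.072},
    {"dx": -0.036,"dy": -0.011,"dz": -0.002,"rz": 0.072},
    {"dx": -0.037,"dy": -0.008,"dz": -0.002,"rz": 0.072},
    {"dx": -0.0376,"dy": -0.005,"dz": -0.002,"rz": 0.072},
    {"dx": -0.038,"dy": -0.003,"dz": -0.002,"rz": 0.072},
    {"dx": -0.038,"dy": 0,"dz": -0.002,"rz": 0.072},
  ],
)

```text
$.increments[0]: bad value
```

Emit:
drive_tool(
  increments=[
    {"dx": -0.038,"dy": 0.003,"dz": -0.002,"rz": 0.072},
    {"dx": -0.0375,"dy": 0.0055,"dz": -0.002,"rz": 0.072},
    {"dx": -0.037,"dy": 0.008,"dz": -0.002,"rz": 0.072},
    {"dx": -0.0364,"dy": 0.011,"dz": -0.002,"rz": 0.072},
    {"dx": 0},
    {"dx": 0},
  ],
)

```text
$.increments[0]: bad value
```

```bash
cat > b.py <<'E'
from h import *
import sys
np.set_printoptions(precision=4,suppress=True)
s=sensors.sense();print(s['t'],s['position'],quat(s['tcp_rot']).as_matrix()[:,0],s['joint_positions'],s['wrist_force'])
names=['pivot','keeper','loop_bar','loop_tab','lever_grip']
D={n:[] for n in names}
for c in ['wrist','scene','top']:
    im=snapshot(c); cv2.imwrite(f'pics/{c}{sys.argv[1]}.png',im)
    for n in names:
        r=tip_of(c,n)[:2]
        print(c,n,[(np.round(x['uv'],1).tolist(),round(x['p'],2)) for x in r])
        if r: D[n].append((c,ray(c,r[0]['uv'])))
for n in names:
    v=D[n]
    for k in range(len(v)):
        for j in range(k): print(n,v[j][0],v[k][0],*tri([v[j][1],v[k][1]]))
E
python3 b.py 1
```

```text
1.3 [0.1695 0.6275 0.4047] [-0.9654  0.2607 -0.    ] [ 1.2604  0.4802  1.5963 -0.      1.0651 -0.0466] [-0.138  -0.783   0.3127]
wrist pivot []
wrist keeper []
wrist loop_bar []
wrist loop_tab []
wrist lever_grip []
scene pivot [([257.9, 204.9], 0.75)]
scene keeper [([244.1, 198.5], 0.87), ([244.7, 171.9], 0.26)]
scene loop_bar [([240.5, 172.6], 0.74)]
scene loop_tab [([247.1, 162.5], 0.53)]
scene lever_grip [([257.8, 185.4], 0.61)]
top pivot [([274.8, 233.8], 0.71)]
top keeper [([246.3, 238.5], 0.72)]
top loop_bar [([252.0, 233.5], 0.54)]
top loop_tab [([254.4, 233.7], 0.77), ([410.2, 215.9], 0.74)]
top lever_grip [([271.6, 231.8], 0.69)]
pivot scene top [0.5012 0.0181 0.0805] [0.0029, 0.0029]
keeper scene top [0.491  0.0858 0.0747] [0.0066, 0.0066]
loop_bar scene top [0.4881 0.0716 0.1624] [0.0075, 0.0075]
loop_tab scene top [0.4934 0.0594 0.1962] [0.0004, 0.0004]
lever_grip scene top [0.5035 0.0235 0.1383] [0.0031, 0.0031]
```

View pics/wrist1.png

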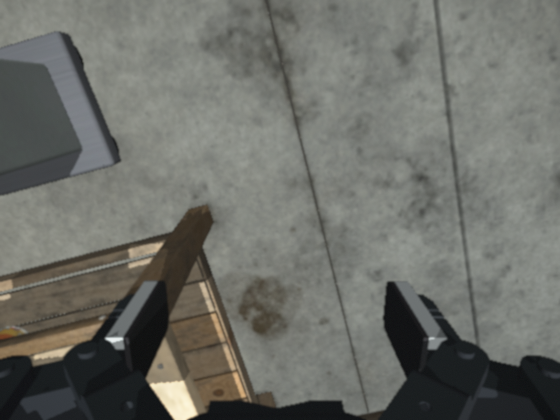

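The move was refused, so the picture only shows the floor beside the table. Each row probably needs every key; I'll resend with all of them.

Emit:
drive_tool(
  increments=[
    {"jaw": 0.085,"dx": -0.027,"dy": -0.027,"dz": -0.002,"rx": 0,"ry": 0,"rz": 0.072},
    {"jaw": 0.085,"dx": -0.0286,"dy": -0.025,"dz": -0.002,"rx": 0,"ry": 0,"rz": 0.072},
    {"jaw": 0.085,"dx": -0.03,"dy": -0.023,"dz": -0.002,"rx": 0,"ry": 0,"rz": 0.072},
    {"jaw": 0.085,"dx": -0.032,"dy": -0.0206,"dz": -0.002,"rx": 0,"ry": 0,"rz": 0.072},
    {"jaw": 0.085,"dx": -0.033,"dy": -0.018,"dz": -0.002,"rx": 0,"ry": 0,"rz": 0.072},
    {"jaw": 0.085,"dx": -0.0345,"dy": -0.016,"dz": -0.002,"rx": 0,"ry": 0,"rz": 0.072},
    {"jaw": 0.085,"dx": -0.0355,"dy": -0.013,"dz": -0.002,"rx": 0,"ry": 0,"rz": 0.072},
    {"jaw": 0.085,"dx": -0.036,"dy": -0.011,"dz": -0.002,"rx": 0,"ry": 0,"rz": 0.072},
    {"jaw": 0.085,"dx": -0.037,"dy": -0.008,"dz": -0.002,"rx": 0,"ry": 0,"rz": 0.072},
    {"jaw": 0.085,"dx": -0.0376,"dy": -0.005,"dz": -0.002,"rx": 0,"ry": 0,"rz": 0.072},
    {"jaw": 0.085,"dx": -0.038,"dy": -0.003,"dz": -0.002,"rx": 0,"ry": 0,"rz": 0.072},
    {"jaw": 0.085,"dx": -0.038,"dy": 0,"dz": -0.002,"rx": 0,"ry": 0,"rz": 0.072},
  ],
)

```text
t: 3.2
position: [0.3946, 0.2302, 0.429]
tcp_rot: [0.0, 0.536, 0.844, 0.0]
wrist_force: [1.1, 0.8, 0.5]
opening: 0.085
grip_force: 0.0
```

Emit:
drive_tool(
  increments=[
    {"jaw": 0.085,"dx": -0.038,"dy": 0.003,"dz": -0.002,"rx": 0,"ry": 0,"rz": 0.072},
    {"jaw": 0.085,"dx": -0.0375,"dy": 0.0055,"dz": -0.002,"rx": 0,"ry": 0,"rz": 0.072},
    {"jaw": 0.085,"dx": -0.037,"dy": 0.008,"dz": -0.002,"rx": 0,"ry": 0,"rz": 0.072},
    {"jaw": 0.085,"dx": -0.0364,"dy": 0.011,"dz": -0.002,"rx": 0,"ry": 0,"rz": 0.072},
    {"jaw": 0.085,"dx": 0,"dy": 0,"dz": 0,"rx": 0,"ry": 0,"rz": 0},
  ],
)

```text
t: 3.62
position: [0.4721, 0.0953, 0.4373]
tcp_rot: [0.001, 0.653, 0.757, 0.0]
wrist_force: [-0.8, 0.2, 0.6]
opening: 0.0851
grip_force: 0.0
```

```bash
sed -i "s/for c in \['wrist','scene','top'\]/for c in sys.argv[2:]/" b.py; python3 b.py 2 wrist scene top
```

```text
3.6167 [0.4721 0.0953 0.4373] [-0.146   0.9893 -0.0015] [ 0.1368  0.2063  1.931  -0.0017  1.0018 -0.0088] [-0.8106  0.156   0.626 ]
wrist pivot [([297.3, 261.0], 0.71)]
wrist keeper [([292.4, 194.6], 0.91)]
wrist loop_bar [([299.4, 237.0], 0.93)]
wrist loop_tab [([304.1, 275.5], 0.84), ([496.4, 192.0], 0.23)]
wrist lever_grip [([301.1, 300.9], 0.61), ([297.5, 263.6], 0.54)]
scene pivot [([255.3, 205.5], 0.57)]
scene keeper [([243.7, 197.9], 0.77), ([255.3, 203.1], 0.27)]
scene loop_bar [([241.8, 172.2], 0.6)]
scene loop_tab [([248.1, 164.8], 0.45)]
scene lever_grip [([256.2, 182.1], 0.9)]
top pivot [([276.3, 230.7], 0.57)]
top keeper [([249.7, 239.5], 0.58)]
top loop_bar [([248.4, 233.7], 0.55)]
top loop_tab [([254.2, 232.8], 0.64)]
top lever_grip [([272.0, 229.3], 0.68)]
pivot wrist scene [0.5007 0.0232 0.0771] [0.0014, 0.0014]
pivot wrist top [0.5055 0.0164 0.0634] [0.0017, 0.0017]
pivot scene top [0.5022 0.0188 0.0783] [0.0049, 0.0049]
keeper wrist scene [0.4909 0.0858 0.0751] [0.0057, 0.0057]
keeper wrist top [0.4855 0.0829 0.0558] [0.0019, 0.0019]
keeper scene top [0.4871 0.0777 0.081 ] [0.0048, 0.0048]
loop_bar wrist scene [0.4885 0.0814 0.1597] [0.0006, 0.0006]
loop_bar wrist top [0.4921 0.077  0.1465] [0.0025, 0.0025]
loop_bar scene top [0.4911 0.0778 0.1607] [0.0034, 0.0034]
loop_tab wrist scene [0.4957 0.064  0.1858] [0.0037, 0.0037]
loop_tab wrist top [0.4948 0.0616 0.1769] [0.001, 0.001]
loop_tab scene top [0.4963 0.0602 0.1884] [0.0011, 0.0011]
lever_grip wrist scene [0.5012 0.0241 0.1483] [0.001, 0.001]
lever_grip wrist top [0.5034 0.0236 0.1458] [0.0028, 0.0028]
lever_grip scene top [0.5047 0.0249 0.1476] [0.0017, 0.0017]
```

View pics/wrist2.png

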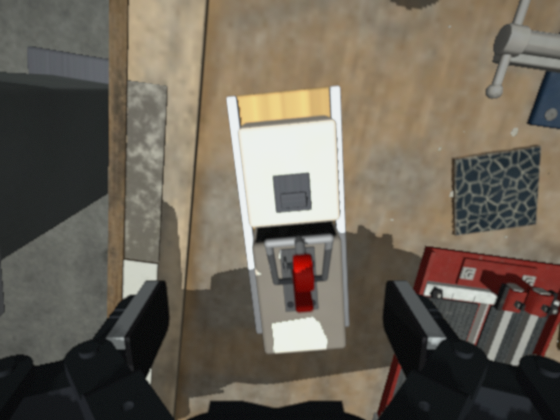

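The wrist picture shows the mould well: keeper plate at (275–312, 174–213), loop crossbar at about (299, 238), tab and lever (red) stacked at (303, 250–310). Next I'll enlarge it to get the edges.

```bash
python3 - <<'E'
import cv2
im=cv2.imread('pics/wrist2.png'); cv2.imwrite('pics/z2.png',cv2.resize(im[165:315,200:400],None,fx=4,fy=4,interpolation=cv2.INTER_CUBIC))
E
cat > fit.py <<'E'
from h import *
from scipy.optimize import least_squares
np.set_printoptions(precision=4,suppress=True)
cs={c:cam(c) for c in ['wrist','scene','top']}
obs=[('wrist','pivot',(297.3,261),2),('wrist','keeper',(292.4,194.6),2),('wrist','bar',(299.4,237),1.5),('wrist','tab',(304.1,275.5),4),('wrist','grip',(301.1,300.9),4)]
for c,n,l in [('scene','pivot',[(255.2,202.5),(257.9,204.9),(255.3,205.5)]),('scene','keeper',[(243.3,201.3),(244.1,198.5),(243.7,197.9)]),
 ('scene','bar',[(240.5,172.6),(241.8,172.2)]),('scene','tab',[(245.9,164.3),(247.1,162.5),(248.1,164.8)]),('scene','grip',[(258.6,181.8),(257.8,185.4),(256.2,182.1)]),
 ('top','pivot',[(275.7,232.6),(274.8,233.8),(276.3,230.7)]),('top','keeper',[(253,237.8),(246.3,238.5),(249.7,239.5)]),('top','bar',[(250,235.1),(252,233.5),(248.4,233.7)]),
 ('top','tab',[(254.2,232.1),(254.4,233.7),(254.2,232.8)]),('top','grip',[(271.9,227.9),(271.6,231.8),(272,229.3)])]:
    obs.append((c,n,tuple(np.mean(l,0)),2.))
def model(q):
    px,py,yaw,K,th,ph=q
    mx=np.array([np.cos(yaw),np.sin(yaw),0]);P=np.array([px,py,.084]);z=np.array([0,0,1])
    at=lambda x,h:P+mx*x+z*h
    c,s=np.cos(th),np.sin(th); h=np.array([-21.6*c-4.4*s,-4.4*c+21.6*s])/1e3
    u=np.array([np.cos(ph),np.sin(ph)]);w=np.array([-u[1],u[0]])
    g=np.array([-c*.065+s*.003,s*.065+c*.003])
    return dict(pivot=P,keeper=at(K,-.009),bar=at(*(h+.08*u)),tab=at(*(h+.1*u+.032*w)),grip=at(*g),hinge=at(*h))
def res(q):
    m=model(q); return np.concatenate([(proj(c,m[n],cs[c])[0]-np.array(uv))/s for c,n,uv,s in obs])
if __name__=='__main__':
    r=least_squares(res,[.5,.02,1.72,.066,1.6,.8],loss='soft_l1',x_scale=[.01,.01,.1,.01,.1,.1])
    print(r.x,r.cost)
    for o,e in zip(obs,r.fun.reshape(-1,2)): print(o[0],o[1],np.round(e*o[3],1))
    m=model(r.x)
    for k in m: print(k,m[k],proj('wrist',m[k])[0])
E
python3 fit.py
```

```text
[0.5013 0.0265 1.8027 0.0629 1.4726 0.7284] 11.079888377287084
wrist pivot [0.5 0.8]
wrist keeper [0.9 1.1]
wrist bar [0.1 3.4]
wrist tab [-0.4 -2.9]
wrist grip [1.7 1.2]
scene pivot [-0.8 -1.6]
scene keeper [-3.5 -0.8]
scene bar [1.2 0.7]
scene tab [-3.3 -2.4]
scene grip [-1.2 -1. ]
top pivot [-3.6  0.2]
top keeper [-2.8 -0.7]
top bar [-2.7  1.8]
top tab [-5.6  1.8]
top grip [0.5 1.4]
pivot [0.5013 0.0265 0.084 ] [297.8374 261.7922]
keeper [0.4869 0.0877 0.075 ] [293.3382 195.7321]
bar [0.4891 0.0782 0.1583] [299.4714 240.3821]
tab [0.4906 0.072  0.1955] [303.681  272.6112]
grip [0.5021 0.0232 0.149 ] [302.82   302.0963]
hinge [0.5028 0.0201 0.1051] [299.5934 278.6105]
```

View pics/z2.png

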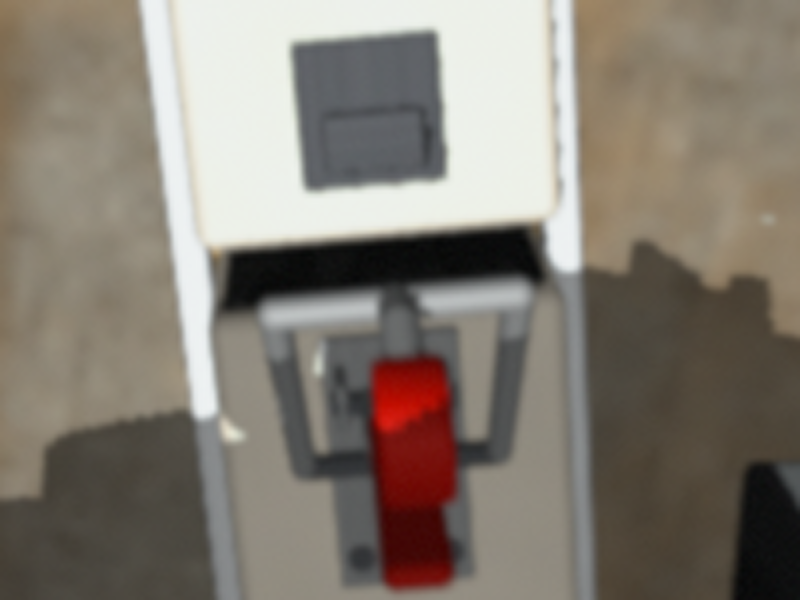

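The zoom shows the bar centred at (299, 240.5), matching the fit, the keeper plate's far edge at (291.2, 174.6), the lip's +x edge at (292.5, 192), and the tab's rim centred near (303, 272.5). I'll refit with these.

```bash
python3 - <<'E'
import fit; from fit import *
g=lambda u,v:(200+u/4,165+v/4)
fit.obs=[o for o in obs if o[0]!='wrist']+[('wrist','bar',(299,240.5),.5),('wrist','pl',(291.25,174.6),.7),('wrist','lip',(292.5,192.),.7),
 ('wrist','barL',g(262,312),.7),('wrist','barR',g(530,292),.7),('wrist','tab',(303.2,272.8),1.5),('wrist','grip',(301.1,300.9),3),('wrist','pivot',(297.3,261),2)]
base=model
def model2(q):
    m=base(q);yaw=q[2];mx=np.array([np.cos(yaw),np.sin(yaw),0]);my=np.array([-mx[1],mx[0],0])
    m['pl']=m['keeper']+mx*.018; m['lip']=m['keeper']+mx*.005+[0,0,.018]
    m['barL']=m['bar']+my*.022+0; m['barR']=m['bar']-my*.022
    return m
fit.model=model2
r=least_squares(fit.res,[.5,.02,1.8,.066,1.5,.75],loss='soft_l1',x_scale=[.01,.01,.1,.01,.1,.1])
print(r.x,r.cost)
for o,e in zip(fit.obs,r.fun.reshape(-1,2)): print(o[0],o[1],np.round(e*o[3],1))
m=model2(r.x)
for k in m: print(k,m[k])
# plate direct
for uv,z in [((291.25,174.6),.075),((292.5,192),.093),((294,211),.075),(g(293,45),.075),(g(437,32),.075),(g(307,190),.075),(g(445,178),.075)]: print(uv,atz('wrist',uv,z))
print(atz('wrist',g(262,312),m['bar'][2]),atz('wrist',g(530,292),m['bar'][2]))
E
```

```text
[0.5014 0.0266 1.8131 0.0654 1.4807 0.7332] 18.135475319831684
scene pivot [-0.8 -1.7]
scene keeper [-4.2 -1. ]
scene bar [1.  0.6]
scene tab [-3.3 -2.5]
scene grip [-1.3 -1.1]
top pivot [-3.7  0.2]
top keeper [-3.8 -0.3]
top bar [-2.7  2. ]
top tab [-5.5  2. ]
top grip [0.2 1.4]
wrist bar [-0.1  0. ]
wrist pl [-0.1 -0.7]
wrist lip [0.6 1. ]
wrist barL [ 2.9 -0. ]
wrist barR [-2.9  0.1]
wrist tab [-0.   0.3]
wrist grip [1.9 0.5]
wrist pivot [0.7 0.7]
pivot [0.5014 0.0266 0.084 ]
keeper [0.4857 0.0901 0.075 ]
bar [0.4887 0.0782 0.1587]
tab [0.4902 0.0718 0.1958]
grip [0.5021 0.0239 0.149 ]
hinge [0.5029 0.0205 0.1051]
pl [0.4814 0.1076 0.075 ]
lip [0.4845 0.095  0.093 ]
barL [0.4673 0.0729 0.1587]
barR [0.51   0.0835 0.1587]
(291.25, 174.6) [0.4816 0.107  0.075 ]
(292.5, 192) [0.4839 0.0958 0.093 ]
(294, 211) [0.49   0.0732 0.075 ]
(273.25, 176.25) [0.4657 0.103  0.075 ]
(309.25, 173.0) [0.4975 0.111  0.075 ]
(276.75, 212.5) [0.4743 0.0692 0.075 ]
(311.25, 209.5) [0.5057 0.0772 0.075 ]
[0.4653 0.0726 0.1587] [0.5121 0.0839 0.1587]
```

```bash
cat > geo.py <<'E'
import fit; from fit import *
g=lambda u,v:(200+u/4,165+v/4)
fit.obs=[o for o in obs if o[0]=='scene']+[('wrist','bar',(299,240.5),.5),('wrist','pl',(291.25,174.6),.7),('wrist','lip',(292.5,192.),.7),
 ('wrist','plb',(294,211),.7),('wrist','tab',(303.2,272.8),1.5),('wrist','grip',(301.1,300.9),3),('wrist','pivot',(297.3,261),2)]
base=model
def model2(q):
    q=np.r_[q[:3],.0686,q[3:]]
    m=base(q);yaw=q[2];mx=np.array([np.cos(yaw),np.sin(yaw),0])
    m['pl']=m['keeper']+mx*.018; m['plb']=m['pl']-mx*.0345;m['lip']=m['keeper']+mx*.005+[0,0,.018]
    return m
fit.model=model2
if __name__=='__main__':
    r=least_squares(fit.res,[.5,.02,1.8,1.5,.75],loss='soft_l1',x_scale=[.01,.01,.1,.1,.1])
    print(r.x,r.cost)
    for o,e in zip(fit.obs,r.fun.reshape(-1,2)): print(o[0],o[1],np.round(e*o[3],1))
    m=model2(r.x)
    for k in m: print(k,m[k])
E
python3 geo.py
```

```text
[0.5021 0.0233 1.8106 1.5406 0.7063] 7.598218013185665
scene pivot [ 0.  -1.3]
scene keeper [-4.2 -1. ]
scene bar [1.2 1.1]
scene tab [-3.4 -2.2]
scene grip [-1.5 -1.2]
wrist bar [-0.1  0.2]
wrist pl [-0.  -0.5]
wrist lip [0.6 1.2]
wrist plb [-0.2 -0.8]
wrist tab [-0.2 -1. ]
wrist grip [ 1.7 -0.1]
wrist pivot [0.8 3.9]
pivot [0.5021 0.0233 0.084 ]
keeper [0.4858 0.09   0.075 ]
bar [0.4888 0.0775 0.1574]
tab [0.4902 0.0722 0.1947]
grip [0.5018 0.0243 0.1491]
hinge [0.5033 0.0184 0.1055]
pl [0.4815 0.1075 0.075 ]
plb [0.4897 0.0739 0.075 ]
lip [0.4846 0.0948 0.093 ]
```

```bash
cat > k.py <<'E'
from h import *
np.set_printoptions(precision=4,suppress=True,linewidth=120)
P=np.array([.5021,.0233,.084]);YAW=1.81
mx=np.array([np.cos(YAW),np.sin(YAW),0]);my=np.array([-mx[1],mx[0],0]);ez=np.array([0,0,1.])
w=lambda x,z,y=0:P+mx*x+my*y+ez*z
m=lambda X:np.array([(X-P)@mx,(X-P)@my,(X-P)[2]])
def Rt(b):  # tool, top leaning b towards mould +x
    return R.from_rotvec(my*b)*R.from_matrix(np.c_[mx,-my,-ez])
def tcp(g,b,back=0): Q=Rt(b); return g-Q.apply([0,0,.155+back]),Q
def hinge(th): c,s=np.cos(th),np.sin(th); return np.array([-.0216*c-.0044*s,-.0044*c+.0216*s])
def loop(th,ph,a,b): return hinge(th)+a*np.array([np.cos(ph),np.sin(ph)])+b*np.array([-np.sin(ph),np.cos(ph)])
def seq(poses,start=None):
    """tool increments through poses, from start or the present"""
    s=sensors.sense(); p,Q=start or (np.array(s['position']),quat(s['tcp_rot'])); out=[]
    for p2,Q2 in poses: out.append(np.r_[Q.inv().apply(p2-p),(Q.inv()*Q2).as_rotvec()]); p,Q=p2,Q2
    return np.round(out,4)
E
python3 - <<'E'
from k import *
tab=np.array([.4902,.0722,.195]); print(m(tab),loop(1.54,.706,.1,.032))
pre=tcp(tab,-.3,.05); print(pre[0],plan(*pre)); print(seq([tcp(tab,-.3,.05*(1-i/2)) for i in (1,2)],pre))
E
```

```text
[ 0.0503 -0.      0.111 ] [0.0503 0.1107]
[0.5046 0.0133 0.3908] [[-0.0303  0.0072  0.0153  0.0042  0.0999 -0.0279]
 [-0.0319  0.0064  0.0121  0.0042  0.0999 -0.0279]
 [-0.0331  0.0055  0.0089  0.0042  0.0999 -0.0279]]
[[ 0.    -0.     0.025  0.     0.     0.   ]
 [ 0.    -0.     0.025  0.     0.     0.   ]]
```

Emit:
drive_tool(
  increments=[
    {"jaw": 0.06,"dx": -0.0303,"dy": 0.0072,"dz": 0.0153,"rx": 0.004,"ry": 0.1,"rz": -0.028},
    {"jaw": 0.06,"dx": -0.0319,"dy": 0.0064,"dz": 0.0121,"rx": 0.004,"ry": 0.1,"rz": -0.028},
    {"jaw": 0.06,"dx": -0.0331,"dy": 0.0055,"dz": 0.0089,"rx": 0.004,"ry": 0.1,"rz": -0.028},
    {"jaw": 0.06,"dx": 0,"dy": 0,"dz": 0,"rx": 0,"ry": 0,"rz": 0},
    {"jaw": 0.06,"dx": 0,"dy": 0,"dz": 0,"rx": 0,"ry": 0,"rz": 0},
    {"jaw": 0.06,"dx": 0,"dy": 0,"dz": 0,"rx": 0,"ry": 0,"rz": 0},
  ],
)

```text
t: 5.02
position: [0.5022, 0.0183, 0.3944]
tcp_rot: [-0.111, 0.614, 0.776, 0.085]
wrist_force: [0.2, -0.1, 0.1]
opening: 0.0603
grip_force: 0.0
```

```bash
python3 - <<'E'
from k import *
tab=np.array([.4902,.0722,.195])
s=sensors.sense();print(s['t'],s['position'],s['opening'],s['joint_positions'])
print('residual to pre',seq([tcp(tab,-.3,.05)]))
im=snapshot('wrist');cv2.imwrite('pics/w3.png',im)
for n in ['loop_tab','loop_bar','lever_grip','pivot','keeper']:
    r=tip_of('wrist',n)[:1]; print(n,[(x['uv'],x['p']) for x in r])
print('pred tab,bar,grip,pivot,keeper',proj('wrist',[tab,w(*loop(1.54,.706,.08,0)),w(.001,.065),P,w(.0686,-.009)]))
s=spot_in('wrist','loop_tab')[:1];print(s)
E
```

```text
5.0167 [0.5022 0.0183 0.3944] 0.06034360228640687 [-0.1262  0.3163  1.919   0.3051  1.0316 -0.5321]
residual to pre [[-0.0062  0.0012  0.0019 -0.0017  0.0197 -0.0076]]
loop_tab [([284.2, 268.5], 0.67)]
loop_bar [([287.1, 243.5], 0.82)]
lever_grip [([284.3, 327.2], 0.57)]
pivot [([280.2, 299.1], 0.55)]
keeper [([277.0, 214.5], 0.75)]
pred tab,bar,grip,pivot,keeper [[279.8445 256.8575]
 [279.1814 238.3892]
 [279.2285 321.4949]
 [278.5661 296.3453]
 [278.346  212.4358]]
[{'bbox': [242.6, 239.8, 323.7, 321.8], 'p': 0.75}]
```

View pics/w3.png

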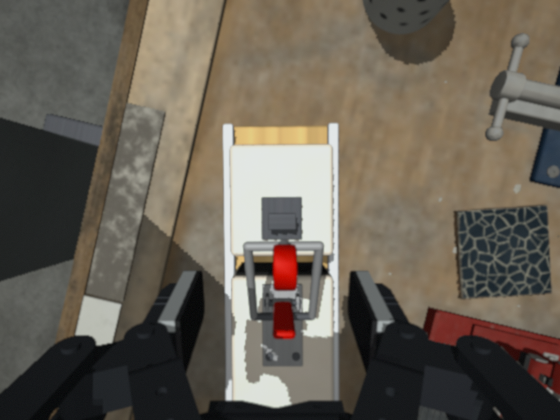

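The picture shows the tab at (285, 268), bar at (284, 246), keeper plate at (263–300, 198–238). The tab sits about 11 px off my prediction, so I'll triangulate from the two wrist views.

```bash
python3 - <<'E'
from k import *
from scipy.optimize import least_squares
K,d,e,M=cam('wrist'); s=sensors.sense();Q=quat(s['tcp_rot']);p=np.array(s['position'])
t=Q.inv().apply(e-p); C=Q.inv().as_matrix()@M
X1=np.array([-.146,.9893,-.0015]);Z1=np.array([0,0,-1.]);Q1=quat([.001,.653,.757,0]);print(Q1.as_matrix()[:,0])
c1=(K,d,np.array([.4721,.0953,.4373])+Q1.apply(t),Q1.as_matrix()@C); c2=(K,d,e,M)
for n,a,b in [('tab',(303.2,272.8),(285,268)),('bar',(299,240.5),(284,246)),('plate+x',(291.25,174.6),(281.5,198)),('platerear',(294,211),(282,238)),('lip+x',(292.5,192),(283,211.5)),('grip',(301.1,300.9),(284.3,327.2)),('pivot',(297.3,261),(280.2,299.1)),('keeper',(292.4,194.6),(277,214.5))]:
    x,r=tri([ray(0,a,c1),ray(0,b,c2)]); print(n,x,r,'mould',m(x))
    if n in('plate+x','platerear'): print(m(atz(0,a,.075,c1)),m(atz(0,b,.075,c2)))
E
```

```text
[-0.1467  0.9892 -0.0015]
tab [0.4937 0.067  0.1956] [0.0005, 0.0005] mould [ 0.0444 -0.0022  0.1116]
bar [0.4923 0.0735 0.1589] [0.0006, 0.0006] mould [ 0.0511 -0.0024  0.0749]
plate+x [0.4853 0.1021 0.0745] [0.0003, 0.0003] mould [ 0.0806 -0.0023 -0.0095]
[ 0.0807 -0.002  -0.009 ] [ 0.0806 -0.0027 -0.009 ]
platerear [0.4931 0.07   0.0802] [0.0006, 0.0006] mould [ 0.0475 -0.0023 -0.0038]
[ 0.0457 -0.0018 -0.009 ] [ 0.0469 -0.003  -0.009 ]
lip+x [0.4879 0.0919 0.0957] [0.0011, 0.0011] mould [ 0.07   -0.0024  0.0117]
grip [0.5037 0.0232 0.1558] [0.0016, 0.0016] mould [-0.0005 -0.0015  0.0718]
pivot [0.5041 0.0203 0.0803] [0.0002, 0.0002] mould [-0.0034 -0.0012 -0.0037]
keeper [0.486  0.0892 0.0966] [0.0011, 0.0011] mould [0.0678 0.0001 0.0126]
```

```bash
cat > t2.py <<'E'
from k import *
K,d,e,M=cam('wrist'); s=sensors.sense();Q=quat(s['tcp_rot']);p=np.array(s['position']); print(p)
t=Q.inv().apply(e-p); C=Q.inv().as_matrix()@M
def wc(p,q): Q=quat(q); return (K,d,np.array(p)+Q.apply(t),Q.as_matrix()@C)
c1=wc([.4721,.0953,.4373],[.001,.653,.757,0]); c2=wc([.5022,.0183,.3944],[-.111,.614,.776,.085])
for n,a,b in [('tab',(303.2,272.8),(285,268)),('bar',(299,240.5),(284,246)),('plate+x',(291.25,174.6),(281.5,198)),('platerear',(294,211),(282,238)),('lip+x',(292.5,192),(283,211.5)),('grip',(301.1,300.9),(284.3,327.2)),('pivot',(297.3,261),(280.2,299.1))]:
    x,r=tri([ray(0,a,c1),ray(0,b,c2)]); print(n,x,r,'mould',m(x))
    if n in('plate+x','platerear'): print(m(atz(0,a,.075,c1)),m(atz(0,b,.075,c2)))
bl=[atz(0,u,.159,c2) for u in ((247,247),(321,245.5))]; print(bl,np.degrees(np.arctan2(*(bl[1]-bl[0])[1::-1])))
E
python3 t2.py
```

```text
[0.5021 0.0194 0.3949]
tab [0.4939 0.0655 0.1926] [0.0002, 0.0002] mould [ 0.0429 -0.002   0.1086]
bar [0.4924 0.072  0.1555] [0.0003, 0.0003] mould [ 0.0496 -0.0022  0.0715]
plate+x [0.4853 0.101  0.0698] [0.0, 0.0] mould [ 0.0795 -0.0021 -0.0142]
[ 0.0807 -0.002  -0.009 ] [ 0.0795 -0.002  -0.009 ]
platerear [0.4932 0.0684 0.0757] [0.0002, 0.0002] mould [ 0.0459 -0.002  -0.0083]
[ 0.0457 -0.0018 -0.009 ] [ 0.0459 -0.0022 -0.009 ]
lip+x [0.488  0.0906 0.0912] [0.0007, 0.0007] mould [ 0.0688 -0.0022  0.0072]
grip [0.5039 0.021  0.1523] [0.0012, 0.0012] mould [-0.0026 -0.0012  0.0683]
pivot [0.5041 0.0182 0.0762] [0.0003, 0.0003] mould [-0.0054 -0.0008 -0.0078]
[array([0.4705, 0.0667, 0.159 ]), array([0.5146, 0.0781, 0.159 ])] 14.577973390483928
```

```bash
sed -i 's/^P=.*/P=np.array([.5055,.0183,.084]);YAW=1.818/' k.py; python3 - <<'E'
from k import *
tab=np.array([.4939,.0655,.1935]); print(m(tab),m(np.array([.4924,.072,.1555])))
s=sensors.sense();print(s['t'],Rt(-.3).as_matrix(),quat(s['tcp_rot']).as_matrix())
pre=tcp(tab,-.3,.05)
print(plan(*pre,n=1));print(plan(*tcp(tab,-.3),n=3))
E
```

```text
[ 0.0486 -0.0003  0.1095] [ 0.0553 -0.0004  0.0715]
5.3667 [[-0.2338  0.9696 -0.0723]
 [ 0.9263  0.2447  0.2865]
 [ 0.2955  0.     -0.9553]] [[-0.2242  0.9723 -0.0667]
 [ 0.9343  0.2339  0.2689]
 [ 0.277  -0.002  -0.9609]]
[[-0.0148  0.0035  0.0015  0.0013  0.0193 -0.0112]]
[[-0.0046  0.0011  0.0172  0.0004  0.0064 -0.0037]
 [-0.0047  0.0011  0.0171  0.0004  0.0064 -0.0037]
 [-0.0049  0.0011  0.0171  0.0004  0.0064 -0.0037]]
```

Emit:
drive_tool(
  increments=[
    {"jaw": 0.05,"dx": -0.0148,"dy": 0.0035,"dz": 0.0015,"rx": 0.001,"ry": 0.019,"rz": -0.011},
    {"jaw": 0.05,"dx": 0,"dy": 0,"dz": 0.017,"rx": 0,"ry": 0,"rz": 0},
    {"jaw": 0.05,"dx": 0,"dy": 0,"dz": 0.017,"rx": 0,"ry": 0,"rz": 0},
    {"jaw": 0.05,"dx": 0,"dy": 0,"dz": 0.016,"rx": 0,"ry": 0,"rz": 0},
    {"jaw": 0.05,"dx": 0,"dy": 0,"dz": 0,"rx": 0,"ry": 0,"rz": 0},
    {"jaw": 0.05,"dx": 0,"dy": 0,"dz": 0,"rx": 0,"ry": 0,"rz": 0},
  ],
)

```text
t: 5.87
position: [0.505, 0.0207, 0.3411]
tcp_rot: [-0.119, 0.608, 0.78, 0.091]
wrist_force: [0.2, -0.5, 1.5]
opening: 0.0495
grip_force: 0.0
```

```bash
python3 - <<'E'
from k import *
tab=np.array([.4939,.0655,.1935])
s=sensors.sense();print(s['t'],s['position'],s['wrist_force']);print(plan(*tcp(tab,-.3),n=1)); print('grasp pt',m(s['position']+quat(s['tcp_rot']).apply([0,0,.155])))
cv2.imwrite('pics/w4.png',snapshot('wrist'))
for n in ['loop_tab','loop_bar','keeper']: print(n,[(x['uv'],x['p']) for x in tip_of('wrist',n)[:1]])
E
```

```text
5.8667 [0.505  0.0207 0.3411] [ 0.181  -0.5455  1.4804]
[[ 0.0005  0.0002 -0.0003 -0.0013 -0.0006 -0.0012]]
grasp pt [0.0483 0.0001 0.109 ]
loop_tab [([281.0, 304.4], 0.96)]
loop_bar [([281.3, 270.3], 0.57)]
keeper [([277.5, 230.8], 0.95)]
```

View pics/w4.png

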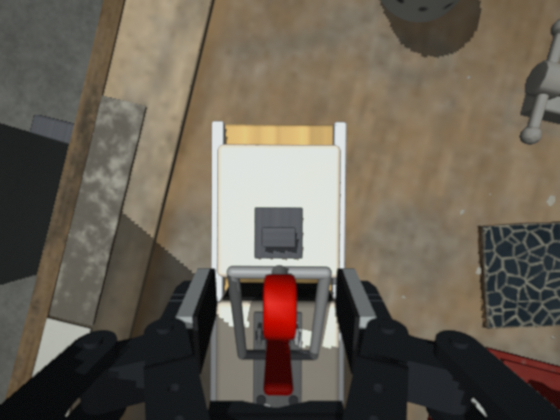

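The picture shows the tab at (280, 306), centred between the open fingers, so I'll close on it and plan the swing.

Emit:
drive_tool(
  increments=[
    {"jaw": 0.0,"dx": 0,"dy": 0,"dz": 0,"rx": 0,"ry": 0,"rz": 0},
    {"jaw": 0.0,"dx": 0,"dy": 0,"dz": 0,"rx": 0,"ry": 0,"rz": 0},
    {"jaw": 0.0,"dx": 0,"dy": 0,"dz": 0,"rx": 0,"ry": 0,"rz": 0},
    {"jaw": 0.0,"dx": 0,"dy": 0,"dz": 0,"rx": 0,"ry": 0,"rz": 0},
    {"jaw": 0.0,"dx": 0,"dy": 0,"dz": 0,"rx": 0,"ry": 0,"rz": 0},
    {"jaw": 0.0,"dx": 0,"dy": 0,"dz": 0,"rx": 0,"ry": 0,"rz": 0},
  ],
  squeeze=30,
)

```text
t: 6.57
position: [0.5056, 0.0203, 0.3415]
tcp_rot: [-0.118, 0.608, 0.779, 0.092]
wrist_force: [2.3, 2.5, 4.4]
opening: 0.0113
grip_force: 35.8
```

```bash
cat >> k.py <<'E'
from scipy.optimize import fsolve
def solve(x,z,g=(1.55,.72),a=.1,b=.032): return fsolve(lambda q:(loop(*q,a,b)-[x,z])*100,g)
def tool(s): return np.array(s['position'])+quat(s['tcp_rot']).apply([0,0,.155])
def chain(wp,b,n,y=0):
    """poses along (th,ph) waypoint segments with n rows each; b tilts"""
    out=[]
    for i in range(len(n)):
        for k in range(1,n[i]+1):
            q=wp[i]+(np.array(wp[i+1])-wp[i])*k/n[i]; bb=b[i]+(b[i+1]-b[i])*k/n[i]
            out.append(tcp(w(*loop(*q,.1,.032),y),bb))
    return out
def show(rows):
    for r in rows: print('{"jaw":0,"dx":%.4f,"dy":%.4f,"dz":%.4f,"rx":%.3f,"ry":%.3f,"rz":%.3f}'%tuple(r))
E
python3 - <<'E'
from k import *
s=sensors.sense();print(s['t'],s['opening'],s['grip_force'],s['wrist_force'],s['position'])
g=m(tool(s));q=solve(g[0],g[2]);print(g,q)
wp=[q,np.array([2.05,.55]),np.array([2.05,-.29])]
poses=chain(wp,[-.3,-.1,.4],[6,8],g[1])
print([m(p+Q.apply([0,0,.155]))[[0,2]] for p,Q in poses][5::8], loop(2.05,-.29,.08,0))
show(seq(poses))
E
```

```text
6.5667 0.011252241609241043 35.83261013031006 [2.2949 2.5032 4.3656] [0.5056 0.0203 0.3415]
[ 0.0477 -0.0007  0.1094] [1.394  0.7002]
[array([0.0746, 0.1007]), array([0.111 , 0.0233])] [ 0.0827 -0.0017]
{"jaw":0,"dx":0.0093,"dy":0.0001,"dz":0.0020,"rx":0.001,"ry":-0.034,"rz":-0.002}
{"jaw":0,"dx":0.0093,"dy":-0.0000,"dz":0.0022,"rx":0.000,"ry":-0.033,"rz":-0.000}
{"jaw":0,"dx":0.0093,"dy":-0.0000,"dz":0.0024,"rx":0.000,"ry":-0.033,"rz":0.000}
{"jaw":0,"dx":0.0093,"dy":0.0000,"dz":0.0025,"rx":0.000,"ry":-0.033,"rz":0.000}
{"jaw":0,"dx":0.0092,"dy":-0.0000,"dz":0.0027,"rx":0.000,"ry":-0.033,"rz":-0.000}
{"jaw":0,"dx":0.0092,"dy":-0.0000,"dz":0.0029,"rx":0.000,"ry":-0.033,"rz":0.000}
{"jaw":0,"dx":0.0168,"dy":0.0000,"dz":0.0087,"rx":0.000,"ry":-0.062,"rz":0.000}
{"jaw":0,"dx":0.0165,"dy":-0.0000,"dz":0.0090,"rx":0.000,"ry":-0.062,"rz":-0.000}
{"jaw":0,"dx":0.0161,"dy":0.0000,"dz":0.0093,"rx":0.000,"ry":-0.062,"rz":0.000}
{"jaw":0,"dx":0.0157,"dy":-0.0000,"dz":0.0095,"rx":0.000,"ry":-0.062,"rz":-0.000}
{"jaw":0,"dx":0.0153,"dy":0.0000,"dz":0.0098,"rx":0.000,"ry":-0.062,"rz":0.000}
{"jaw":0,"dx":0.0149,"dy":0.0000,"dz":0.0100,"rx":0.000,"ry":-0.062,"rz":0.000}
{"jaw":0,"dx":0.0145,"dy":-0.0000,"dz":0.0102,"rx":0.000,"ry":-0.062,"rz":0.000}
{"jaw":0,"dx":0.0141,"dy":0.0000,"dz":0.0104,"rx":0.000,"ry":-0.062,"rz":-0.000}
```

Emit:
drive_tool(
  increments=[
    {"jaw": 0,"dx": 0.0093,"dy": 0,"dz": 0.002,"rx": 0,"ry": -0.034,"rz": 0},
    {"jaw": 0,"dx": 0.0093,"dy": 0,"dz": 0.0022,"rx": 0,"ry": -0.033,"rz": 0},
    {"jaw": 0,"dx": 0.0093,"dy": 0,"dz": 0.0024,"rx": 0,"ry": -0.033,"rz": 0},
    {"jaw": 0,"dx": 0.0093,"dy": 0,"dz": 0.0025,"rx": 0,"ry": -0.033,"rz": 0},
    {"jaw": 0,"dx": 0.0092,"dy": 0,"dz": 0.0027,"rx": 0,"ry": -0.033,"rz": 0},
    {"jaw": 0,"dx": 0.0092,"dy": 0,"dz": 0.0029,"rx": 0,"ry": -0.033,"rz": 0},
    {"jaw": 0,"dx": 0.0168,"dy": 0,"dz": 0.0087,"rx": 0,"ry": -0.062,"rz": 0},
    {"jaw": 0,"dx": 0.0165,"dy": 0,"dz": 0.009,"rx": 0,"ry": -0.062,"rz": 0},
    {"jaw": 0,"dx": 0.0161,"dy": 0,"dz": 0.0093,"rx": 0,"ry": -0.062,"rz": 0},
    {"jaw": 0,"dx": 0,"dy": 0,"dz": 0,"rx": 0,"ry": 0,"rz": 0},
    {"jaw": 0,"dx": 0,"dy": 0,"dz": 0,"rx": 0,"ry": 0,"rz": 0},
  ],
)

```text
t: 7.48
position: [0.4792, 0.1259, 0.3136]
tcp_rot: [0.034, 0.613, 0.789, -0.026]
wrist_force: [2.4, 5.7, 3.7]
opening: 0.0118
grip_force: 35.7
```

```bash
python3 - <<'E'
from k import *
s=sensors.sense();print(s['t'],s['opening'],s['grip_force'],s['wrist_force'],s['moment'])
c=cam('wrist'); g=m(tool(s));q=solve(g[0],g[2],(2,.3));print(g,q)
cv2.imwrite('pics/w5.png',snapshot('wrist'))
print('pred tab,bar,leverGrip,keeper foot,lip',proj(0,[w(g[0],g[2]),w(*loop(*q,.08,0)),w(-.065*np.cos(q[0]),.065*np.sin(q[0])),w(.0686,-.009),w(.0736,.009)],c))
for n in ['loop_tab','loop_bar','keeper','lever_grip']: print(n,[(x['uv'],x['p']) for x in tip_of('wrist',n)[:1]])
E
```

```text
7.4833 0.011831763864572018 35.73767602443695 [2.3954 5.6933 3.6949] [ 0.6919 -0.4977 -0.1263]
[ 0.0975 -0.0009  0.0751] [2.1316 0.236 ]
pred tab,bar,leverGrip,keeper foot,lip [[275.9293 305.7832]
 [275.7395 279.8171]
 [275.5598 384.833 ]
 [275.5786 259.2522]
 [275.6248 267.733 ]]
loop_tab [([279.6, 300.8], 0.64)]
loop_bar [([278.0, 272.2], 0.66)]
keeper [([276.0, 261.9], 0.97)]
lever_grip [([274.9, 346.2], 0.89)]
```

View pics/w5.png

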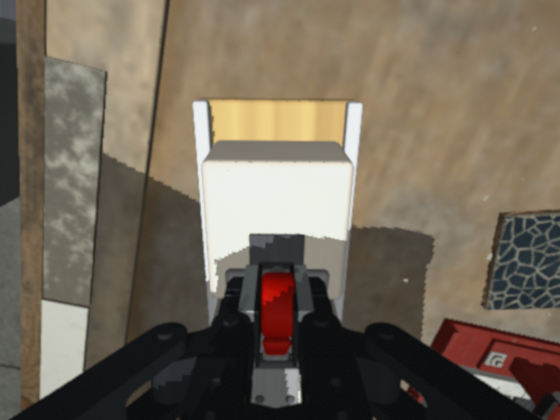

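The picture shows the tab still held at (278, 300), with the loop's corners at (235, 273) and (325, 273), over the keeper plate whose far edge is at row 235. The chain follows, so I'll check the predictions and plan the rest of the way down.

```bash
python3 - <<'E'
from k import *
s=sensors.sense(); g=m(tool(s));q=solve(g[0],g[2],(2,.3)); th=q[0]
b=np.arctan2(*(-quat(s['tcp_rot']).apply([0,0,1]))@np.c_[mx,ez]);print(g,q,b)
c=cam('wrist')
print('plate +x edge (row 235), lever tip (345), bar L,R corners',proj(0,[w(.0866,-.009),w(-.082*np.cos(th),.082*np.sin(th)),w(*loop(*q,.08,0),.022),w(*loop(*q,.08,0),-.022)],c))
wp=[q,np.array([2.1,-.12]),np.array([2.08,-.30])]
poses=chain(wp,[b,.25,.4],[4,3],g[1])
print([m(p+Q.apply([0,0,.155]))[[0,2]] for p,Q in poses], loop(2.08,-.3,.08,0))
show(seq(poses))
E
```

```text
[ 0.0969 -0.0011  0.0757] [2.118  0.2417] 0.08382066748419549
plate +x edge (row 235), lever tip (345), bar L,R corners [[275.3463 232.2116]
 [275.6986 396.9764]
 [230.0789 279.6496]
 [320.8377 279.4551]]
[array([0.1014, 0.0675]), array([0.1052, 0.0588]), array([0.1081, 0.0499]), array([0.1102, 0.0407]), array([0.1111, 0.0345]), array([0.1116, 0.0283]), array([0.1117, 0.022 ])] [ 0.0831 -0.0026]
{"jaw":0,"dx":0.0116,"dy":0.0001,"dz":0.0080,"rx":0.001,"ry":-0.042,"rz":-0.002}
{"jaw":0,"dx":0.0112,"dy":0.0000,"dz":0.0082,"rx":0.000,"ry":-0.042,"rz":-0.000}
{"jaw":0,"dx":0.0108,"dy":-0.0000,"dz":0.0085,"rx":-0.000,"ry":-0.042,"rz":0.000}
{"jaw":0,"dx":0.0104,"dy":-0.0000,"dz":0.0087,"rx":-0.000,"ry":-0.042,"rz":0.000}
{"jaw":0,"dx":0.0101,"dy":0.0000,"dz":0.0060,"rx":0.000,"ry":-0.050,"rz":0.000}
{"jaw":0,"dx":0.0101,"dy":-0.0000,"dz":0.0060,"rx":0.000,"ry":-0.050,"rz":0.000}
{"jaw":0,"dx":0.0100,"dy":-0.0000,"dz":0.0060,"rx":0.000,"ry":-0.050,"rz":-0.000}
```

```bash
python3 - <<'E'
from k import *
c=cam('wrist')
print('pivot',proj(0,[w(0,0),w(-.04,-.012),w(.0686,-.009)],c))
for th in (1.9,2.1,2.3,2.5): print(th,proj(0,[w(-r*np.cos(th),r*np.sin(th)) for r in (.02,.05,.082)],c)[:,1])
im=cv2.imread('pics/w5.png');cv2.imwrite('pics/z5.png',cv2.resize(im[220:420,180:380],None,fx=3,fy=3,interpolation=cv2.INTER_CUBIC))
E
```

```text
pivot [[275.5687 354.4105]
 [275.6159 384.3647]
 [275.3927 258.1815]]
1.9 [369.2465 397.1222 438.0069]
2.1 [362.6314 378.027  400.4729]
2.3 [355.6986 358.0799 361.48  ]
2.5 [348.7947 338.6357 324.6096]
```

View pics/z5.png

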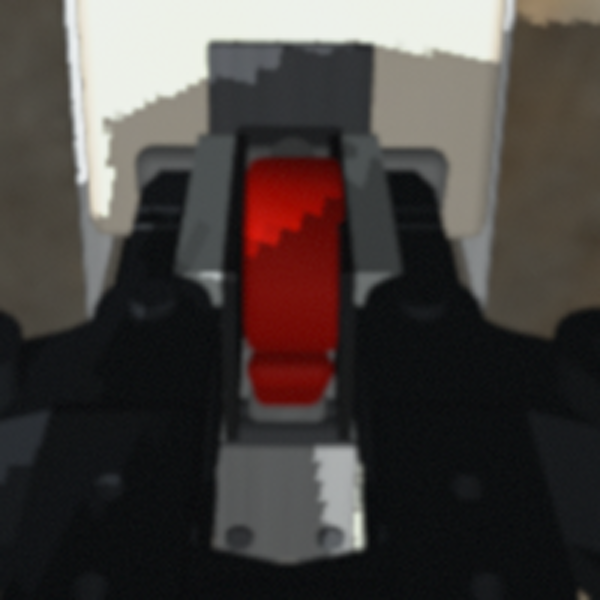

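The lever leans a bit more than my model says (about 2.3 rad) and the bar sits about 2 mm further +x. There is enough margin, so I'll aim slightly closer to the keeper on the way down.

```bash
python3 - <<'E'
from k import *
s=sensors.sense(); g=m(tool(s));q=solve(g[0],g[2],(2,.3))
b=np.arctan2(*(-quat(s['tcp_rot']).apply([0,0,1]))@np.c_[mx,ez])
wp=[q,np.array([2.05,-.10]),np.array([1.98,-.29])]
poses=chain(wp,[b,.25,.4],[4,3],g[1])
for k in ([2.05,-.1],[2.0,-.22],[1.98,-.29]): print(loop(*k,.08,0),loop(*k,.1,.032))
show(seq(poses))
E
```

```text
[0.0857 0.0132] [0.1087 0.0431]
[0.0831 0.004 ] [0.1096 0.0309]
[ 0.0812 -0.0013] [0.1095 0.0236]
{"jaw":0,"dx":0.0111,"dy":0.0001,"dz":0.0075,"rx":0.001,"ry":-0.042,"rz":-0.002}
{"jaw":0,"dx":0.0107,"dy":0.0000,"dz":0.0077,"rx":0.000,"ry":-0.042,"rz":-0.000}
{"jaw":0,"dx":0.0104,"dy":-0.0000,"dz":0.0079,"rx":-0.000,"ry":-0.042,"rz":0.000}
{"jaw":0,"dx":0.0101,"dy":-0.0000,"dz":0.0081,"rx":-0.000,"ry":-0.042,"rz":0.000}
{"jaw":0,"dx":0.0100,"dy":0.0000,"dz":0.0062,"rx":0.000,"ry":-0.050,"rz":0.000}
{"jaw":0,"dx":0.0099,"dy":-0.0000,"dz":0.0063,"rx":0.000,"ry":-0.050,"rz":0.000}
{"jaw":0,"dx":0.0098,"dy":-0.0000,"dz":0.0064,"rx":0.000,"ry":-0.050,"rz":-0.000}
```

Emit:
drive_tool(
  increments=[
    {"jaw": 0,"dx": 0.0111,"dy": 0,"dz": 0.0075,"rx": 0,"ry": -0.042,"rz": 0},
    {"jaw": 0,"dx": 0.0107,"dy": 0,"dz": 0.0077,"rx": 0,"ry": -0.042,"rz": 0},
    {"jaw": 0,"dx": 0.0104,"dy": 0,"dz": 0.0079,"rx": 0,"ry": -0.042,"rz": 0},
    {"jaw": 0,"dx": 0.0101,"dy": 0,"dz": 0.0081,"rx": 0,"ry": -0.042,"rz": 0},
    {"jaw": 0,"dx": 0.01,"dy": 0,"dz": 0.0062,"rx": 0,"ry": -0.05,"rz": 0},
    {"jaw": 0,"dx": 0.0099,"dy": 0,"dz": 0.0063,"rx": 0,"ry": -0.05,"rz": 0},
    {"jaw": 0,"dx": 0.0098,"dy": 0,"dz": 0.0064,"rx": 0,"ry": -0.05,"rz": 0},
    {"jaw": 0,"dx": 0,"dy": 0,"dz": 0,"rx": 0,"ry": 0,"rz": 0},
    {"jaw": 0,"dx": 0,"dy": 0,"dz": 0,"rx": 0,"ry": 0,"rz": 0},
  ],
)

```text
t: 8.48
position: [0.4649, 0.1835, 0.2496]
tcp_rot: [0.158, 0.602, 0.773, -0.123]
wrist_force: [2.2, 5.4, 3.2]
opening: 0.0117
grip_force: 35.3
```

```bash
python3 - <<'E'
from k import *
s=sensors.sense();print(s['t'],s['opening'],s['grip_force'],s['wrist_force'],s['moment'])
c=cam('wrist'); g=m(tool(s));q=solve(g[0],g[2],(2,-.3));print(g,q,loop(*q,.08,0))
cv2.imwrite('pics/w6.png',snapshot('wrist'));cv2.imwrite('pics/s6.png',snapshot('scene'))
cv2.imwrite('pics/z6.png',np.hstack([cv2.resize(cv2.imread('pics/w6.png')[180:400,170:390],(400,400)),cv2.resize(cv2.imread('pics/s6.png')[135:255,195:315],(400,400),interpolation=cv2.INTER_CUBIC)]))
print('pred tab,bar,barL,barR,plate edge,lip',proj(0,[w(g[0],g[2]),w(*loop(*q,.08,0)),w(*loop(*q,.08,0),.022),w(*loop(*q,.08,0),-.022),w(.0866,-.009),w(.0736,.009)],c))
E
```

```text
8.4833 0.011708816972449554 35.271965861320496 [2.201  5.3678 3.2259] [ 0.6336 -0.4821  0.143 ]
[ 0.1093 -0.0011  0.023 ] [ 1.9689 -0.2967] [ 0.0808 -0.0018]
pred tab,bar,barL,barR,plate edge,lip [[275.5281 305.251 ]
 [275.4511 296.2431]
 [229.9396 296.266 ]
 [320.9493 296.2874]
 [275.4582 276.7737]
 [275.4426 324.3775]]
```

View pics/z6.png

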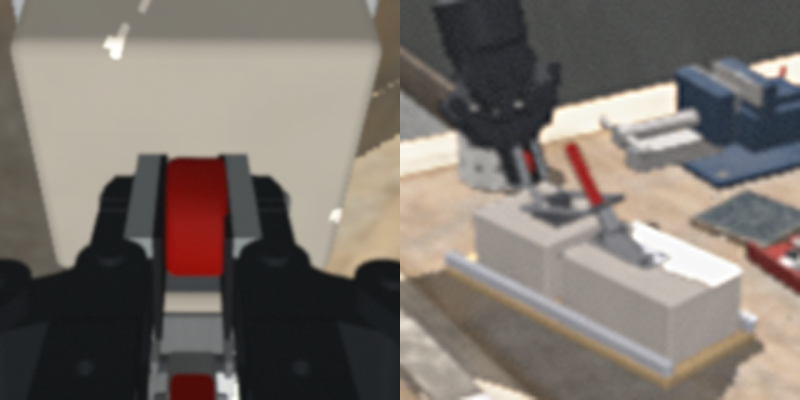

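The wrist view shows only the tab at zoomed (195, 215), with the bar hidden behind the fingers. The scene view shows the loop lying down over the keeper. I'll lower it until it touches the plate lightly.

Emit:
drive_tool(
  increments=[
    {"jaw": 0,"dx": 0.0008,"dy": 0,"dz": 0.0019,"rx": 0,"ry": 0,"rz": 0},
    {"jaw": 0,"dx": 0.0008,"dy": 0,"dz": 0.0019,"rx": 0,"ry": 0,"rz": 0},
    {"jaw": 0,"dx": 0,"dy": 0,"dz": 0,"rx": 0,"ry": 0,"rz": 0},
  ],
)

```text
t: 8.83
position: [0.4651, 0.183, 0.2458]
tcp_rot: [0.158, 0.603, 0.773, -0.122]
wrist_force: [2.5, 8.3, 2.9]
opening: 0.011
grip_force: 35.3
```

Emit:
drive_tool(
  increments=[
    {"jaw": 0,"dx": 0.0008,"dy": 0,"dz": 0.0019,"rx": 0,"ry": 0,"rz": 0},
    {"jaw": 0,"dx": 0,"dy": 0,"dz": 0,"rx": 0,"ry": 0,"rz": 0},
  ],
)

```text
t: 9.0
position: [0.4652, 0.1831, 0.2444]
tcp_rot: [0.158, 0.603, 0.772, -0.122]
wrist_force: [-0.8, 8.7, 16.1]
opening: 0.0114
grip_force: 37.3
```

The 16 N upward means the bar is on the base plate, at the height expected (model −6 mm). I'll raise it 1.5 mm and draw it back under the lip.

Emit:
drive_tool(
  increments=[
    {"jaw": 0,"dx": -0.0006,"dy": 0,"dz": -0.0014,"rx": 0,"ry": 0,"rz": 0},
    {"jaw": 0,"dx": -0.0018,"dy": 0,"dz": 0.0008,"rx": 0,"ry": 0,"rz": 0},
    {"jaw": 0,"dx": -0.0018,"dy": 0,"dz": 0.0008,"rx": 0,"ry": 0,"rz": 0},
    {"jaw": 0,"dx": -0.0018,"dy": 0,"dz": 0.0008,"rx": 0,"ry": 0,"rz": 0},
    {"jaw": 0,"dx": -0.0018,"dy": 0,"dz": 0.0008,"rx": 0,"ry": 0,"rz": 0},
    {"jaw": 0,"dx": 0,"dy": 0,"dz": 0,"rx": 0,"ry": 0,"rz": 0},
  ],
)

```text
t: 9.5
position: [0.467, 0.1749, 0.2454]
tcp_rot: [0.158, 0.603, 0.772, -0.123]
wrist_force: [3.4, 4.4, 2.5]
opening: 0.0113
grip_force: 35.1
```

Emit:
drive_tool(
  increments=[
    {"jaw": 0,"dx": -0.0018,"dy": 0,"dz": 0.0008,"rx": 0,"ry": 0,"rz": 0},
    {"jaw": 0,"dx": -0.0018,"dy": 0,"dz": 0.0008,"rx": 0,"ry": 0,"rz": 0},
    {"jaw": 0,"dx": 0,"dy": 0,"dz": 0,"rx": 0,"ry": 0,"rz": 0},
  ],
)

```text
t: 9.75
position: [0.468, 0.1711, 0.2454]
tcp_rot: [0.158, 0.603, 0.772, -0.123]
wrist_force: [2.8, 4.3, 2.7]
opening: 0.0115
grip_force: 35.1
```

```bash
python3 - <<'E'
from k import *
s=sensors.sense();print(s['t'],s['wrist_force'])
g=m(tool(s));q=solve(g[0],g[2],(1.6,-.3));print(g,q,loop(*q,.08,0))
E
```

```text
9.75 [2.8117 4.3475 2.7464]
[ 0.0966 -0.0011  0.0187] [ 1.383  -0.3254] [ 0.0674 -0.0052]
```

Emit:
drive_tool(
  increments=[
    {"jaw": 0,"dx": -0.0018,"dy": 0,"dz": 0.0006,"rx": 0,"ry": 0,"rz": 0},
    {"jaw": 0,"dx": -0.0018,"dy": 0,"dz": 0.0006,"rx": 0,"ry": 0,"rz": 0},
    {"jaw": 0,"dx": 0,"dy": 0,"dz": 0,"rx": 0,"ry": 0,"rz": 0},
  ],
)

```text
t: 10.0
position: [0.4688, 0.168, 0.2457]
tcp_rot: [0.157, 0.603, 0.772, -0.122]
wrist_force: [-1.9, 13.0, 4.1]
opening: 0.0118
grip_force: 35.9
```

```bash
python3 - <<'E'
from k import *
s=sensors.sense();print(s['t'],s['wrist_force'],s['moment'])
g=m(tool(s));q=solve(g[0],g[2],(1.4,-.3));print(g,q,loop(*q,.08,0))
cv2.imwrite('pics/s7.png',snapshot('scene'));im=snapshot('wrist');cv2.imwrite('pics/w7.png',im)
for n in ['lever_grip','pivot','keeper','loop_bar']:
  print(n,[(x['uv'],x['p']) for x in tip_of('scene',n)[:1]])
print(proj('scene',[w(-.065*np.cos(t),.065*np.sin(t)) for t in (1.0,1.2,1.4,1.6,1.8,2.0)]),proj('scene',[P,w(.0686,-.009)]))
E
```

```text
10.0 [-1.9481 13.0496  4.05  ] [1.6694 0.1741 0.0181]
[ 0.0937 -0.0012  0.019 ] [ 1.2325 -0.3091] [ 0.0649 -0.0054]
lever_grip [([258.0, 181.4], 0.7)]
pivot [([255.8, 203.9], 0.93)]
keeper [([245.0, 201.3], 0.71)]
loop_bar [([237.8, 197.1], 0.65)]
[[267.4467 189.6596]
 [264.4187 186.4307]
 [261.1562 183.9211]
 [257.8019 182.2294]
 [254.4989 181.4141]
 [251.3833 181.4936]] [[258.1343 203.4421]
 [241.2939 198.6619]]
```

I've used up the picture views, so from here I go by forces and the networks. The rise to 13 N suggests the bar is against the keeper face. Pulling 2 mm more should leave the force near the spring's 14 N if the half slides.

Emit:
drive_tool(
  increments=[
    {"jaw": 0,"dx": -0.0018,"dy": 0,"dz": 0.0007,"rx": 0,"ry": 0,"rz": 0},
    {"jaw": 0,"dx": 0,"dy": 0,"dz": 0,"rx": 0,"ry": 0,"rz": 0},
  ],
)

```text
t: 10.47
position: [0.4692, 0.1664, 0.2458]
tcp_rot: [0.157, 0.603, 0.772, -0.122]
wrist_force: [-2.3, 16.1, 7.1]
opening: 0.0116
grip_force: 36.5
```

Emit:
drive_tool(
  increments=[
    {"jaw": 0,"dx": -0.0018,"dy": 0,"dz": 0.0007,"rx": 0,"ry": 0,"rz": 0},
    {"jaw": 0,"dx": 0,"dy": 0,"dz": 0,"rx": 0,"ry": 0,"rz": 0},
  ],
)

```text
t: 10.63
position: [0.4697, 0.1647, 0.2458]
tcp_rot: [0.157, 0.603, 0.773, -0.121]
wrist_force: [-3.8, 19.0, 4.7]
opening: 0.0117
grip_force: 36.3
```

Emit:
drive_tool(
  increments=[
    {"jaw": 0,"dx": -0.0018,"dy": 0,"dz": 0.0007,"rx": 0,"ry": 0,"rz": 0},
    {"jaw": 0,"dx": 0,"dy": 0,"dz": 0,"rx": 0,"ry": 0,"rz": 0},
  ],
)

```text
t: 10.8
position: [0.4702, 0.163, 0.2458]
tcp_rot: [0.157, 0.603, 0.773, -0.121]
wrist_force: [-3.3, 19.4, 3.8]
opening: 0.0115
grip_force: 36.2
```

```bash
python3 - <<'E'
from k import *
s=sensors.sense();print(s['t'],s['wrist_force'],s['moment'],m(tool(s)))
E
```

```text
10.8 [-3.2536 19.4171  3.8225] [2.9716 0.54   0.031 ] [ 0.0886 -0.0014  0.019 ]
```

The force levels off near 19 N (spring plus friction), so the half slides with the bar. I'll lift a little to confirm the lip catches it.

Emit:
drive_tool(
  increments=[
    {"jaw": 0,"dx": -0.001,"dy": 0,"dz": -0.0023,"rx": 0,"ry": 0,"rz": 0},
    {"jaw": 0,"dx": -0.001,"dy": 0,"dz": -0.0023,"rx": 0,"ry": 0,"rz": 0},
    {"jaw": 0,"dx": 0,"dy": 0,"dz": 0,"rx": 0,"ry": 0,"rz": 0},
  ],
)

```text
t: 11.05
position: [0.4701, 0.1624, 0.2509]
tcp_rot: [0.157, 0.603, 0.773, -0.122]
wrist_force: [-1.9, 12.9, 5.2]
opening: 0.0117
grip_force: 35.5
```

Emit:
drive_tool(
  increments=[
    {"jaw": 0,"dx": -0.0008,"dy": 0,"dz": -0.0019,"rx": 0,"ry": 0,"rz": 0},
    {"jaw": 0,"dx": -0.0008,"dy": 0,"dz": -0.0019,"rx": 0,"ry": 0,"rz": 0},
    {"jaw": 0,"dx": 0,"dy": 0,"dz": 0,"rx": 0,"ry": 0,"rz": 0},
  ],
)

```text
t: 11.3
position: [0.4702, 0.1623, 0.255]
tcp_rot: [0.157, 0.603, 0.772, -0.122]
wrist_force: [-0.7, 9.9, 5.0]
opening: 0.0113
grip_force: 35.0
```

Emit:
drive_tool(
  increments=[
    {"jaw": 0,"dx": -0.0008,"dy": 0,"dz": -0.0019,"rx": 0,"ry": 0,"rz": 0},
    {"jaw": 0,"dx": 0,"dy": 0,"dz": 0,"rx": 0,"ry": 0,"rz": 0},
  ],
)

```text
t: 11.47
position: [0.4701, 0.1623, 0.2567]
tcp_rot: [0.157, 0.603, 0.773, -0.122]
wrist_force: [2.3, 9.8, -5.0]
opening: 0.0114
grip_force: 33.4
```

The lift stops at the lip (Fz drops to −5 N after about 8 mm of bar travel), so it's hooked. I'll ease back down, release and retreat.

Emit:
drive_tool(
  increments=[
    {"jaw": 0,"dx": 0.0012,"dy": 0,"dz": 0.0028,"rx": 0,"ry": 0,"rz": 0},
    {"jaw": 0,"dx": 0.0012,"dy": 0,"dz": 0.0028,"rx": 0,"ry": 0,"rz": 0},
    {"jaw": 0,"dx": 0.0018,"dy": 0,"dz": -0.0008,"rx": 0,"ry": 0,"rz": 0},
    {"jaw": 0,"dx": 0,"dy": 0,"dz": 0,"rx": 0,"ry": 0,"rz": 0},
    {"jaw": 0.045,"dx": 0,"dy": 0,"dz": 0,"rx": 0,"ry": 0,"rz": 0},
    {"jaw": 0.045,"dx": 0,"dy": 0,"dz": 0,"rx": 0,"ry": 0,"rz": 0},
    {"jaw": 0.045,"dx": 0,"dy": 0,"dz": 0,"rx": 0,"ry": 0,"rz": 0},
    {"jaw": 0.045,"dx": 0,"dy": 0,"dz": 0,"rx": 0,"ry": 0,"rz": 0},
    {"jaw": 0.045,"dx": 0,"dy": 0,"dz": -0.02,"rx": 0,"ry": 0,"rz": 0},
    {"jaw": 0.045,"dx": 0,"dy": 0,"dz": -0.03,"rx": 0,"ry": 0,"rz": 0},
    {"jaw": 0.045,"dx": 0,"dy": 0,"dz": -0.03,"rx": 0,"ry": 0,"rz": 0},
    {"jaw": 0.045,"dx": 0,"dy": 0,"dz": 0,"rx": 0,"ry": 0,"rz": 0},
  ],
)

```text
t: 12.47
position: [0.4624, 0.1959, 0.3284]
tcp_rot: [0.159, 0.603, 0.773, -0.121]
wrist_force: [1.4, 0.5, 1.1]
opening: 0.045
grip_force: 0.0
```

```bash
python3 - <<'E'
from k import *
s=sensors.sense();print(s['t'],s['opening'],s['wrist_force'],m(tool(s)))
for c in ('wrist','scene','top'):
  s=sensors.sense();cc=cam(c); cv2.imwrite(f'pics/{c}8.png',snapshot(c))
  print(c,'pred grip@1.5,pivot,tab,bar,keeper',proj(c,[w(-.065*np.cos(1.5),.065*np.sin(1.5)),P,w(*loop(1.5,-.3,.1,.032)),w(*loop(1.5,-.3,.08,0)),w(.0686,-.009)],cc))
  for n in ['lever_grip','pivot','loop_tab','loop_bar','keeper']: print(n,[(x['uv'],x['p']) for x in tip_of(c,n)[:1]])
E
```

```text
12.4667 0.044990447199268674 [1.4198 0.5331 1.0871] [ 0.1222 -0.0023  0.1017]
wrist pred grip@1.5,pivot,tab,bar,keeper [[273.3881 369.1786]
 [273.2955 287.1427]
 [272.6173 213.1566]
 [272.864  220.5306]
 [272.8786 216.1708]]
lever_grip []
pivot [([271.0, 287.1], 0.61)]
loop_tab [([273.9, 213.1], 0.74)]
loop_bar [([272.8, 220.3], 0.98)]
keeper [([270.9, 217.7], 0.66)]
scene pred grip@1.5,pivot,tab,bar,keeper [[259.4815 182.9684]
 [258.1343 203.4421]
 [233.964  185.7675]
 [240.8195 196.4192]
 [241.2939 198.6619]]
lever_grip [([257.3, 180.1], 0.75)]
pivot [([256.5, 203.9], 0.68)]
loop_tab [([235.4, 187.6], 0.43)]
loop_bar [([236.7, 192.7], 0.47)]
keeper [([238.6, 197.2], 0.78)]
top pred grip@1.5,pivot,tab,bar,keeper [[276.4765 229.1892]
 [275.3839 230.9682]
 [234.2982 239.4824]
 [247.0839 237.2393]
 [248.1134 237.1582]]
lever_grip [([275.6, 230.0], 0.89)]
pivot [([275.5, 230.7], 0.57)]
loop_tab [([234.4, 239.7], 0.67)]
loop_bar [([249.9, 237.7], 0.82)]
keeper [([248.1, 238.6], 0.88)]
```

The networks agree with the hooked state: tab, bar and keeper within 1–2 px of the model at lever 1.5 rad and loop slope −0.3 in the wrist view. Next I'll close the fingers and push the lever over from the keeper side.

```bash
python3 - <<'E'
from k import *
def fp(x,z,b=0,y=-.001): return tcp(w(x+.011,z+.018,y),b)   # x,z: -x corner of the fingertips
pre=fp(.035,.068)
show(plan(*pre,n=5)); print('push')
r=.066
poses=[fp(.012,.068)]+[fp(-r*np.cos(t)+.006*np.sin(t),r*np.sin(t)+.006*np.cos(t)) for t in np.linspace(1.5,0,16)]
show(seq(poses,pre))
E
```

```text
{"jaw":0,"dx":-0.0249,"dy":0.0001,"dz":0.0105,"rx":-0.000,"ry":0.081,"rz":-0.000}
{"jaw":0,"dx":-0.0257,"dy":0.0001,"dz":0.0084,"rx":-0.000,"ry":0.081,"rz":-0.000}
{"jaw":0,"dx":-0.0263,"dy":0.0001,"dz":0.0064,"rx":-0.000,"ry":0.081,"rz":-0.000}
{"jaw":0,"dx":-0.0267,"dy":0.0001,"dz":0.0042,"rx":-0.000,"ry":0.081,"rz":-0.000}
{"jaw":0,"dx":-0.0270,"dy":0.0001,"dz":0.0021,"rx":-0.000,"ry":0.081,"rz":-0.000}
push
{"jaw":0,"dx":-0.0230,"dy":0.0000,"dz":0.0000,"rx":0.000,"ry":0.000,"rz":0.000}
{"jaw":0,"dx":-0.0107,"dy":0.0000,"dz":0.0017,"rx":0.000,"ry":0.000,"rz":0.000}
{"jaw":0,"dx":-0.0066,"dy":-0.0000,"dz":0.0002,"rx":0.000,"ry":0.000,"rz":0.000}
{"jaw":0,"dx":-0.0066,"dy":-0.0000,"dz":0.0009,"rx":0.000,"ry":0.000,"rz":0.000}
{"jaw":0,"dx":-0.0064,"dy":0.0000,"dz":0.0015,"rx":0.000,"ry":0.000,"rz":0.000}
{"jaw":0,"dx":-0.0063,"dy":0.0000,"dz":0.0021,"rx":0.000,"ry":0.000,"rz":0.000}
{"jaw":0,"dx":-0.0060,"dy":-0.0000,"dz":0.0028,"rx":0.000,"ry":0.000,"rz":0.000}
{"jaw":0,"dx":-0.0057,"dy":-0.0000,"dz":0.0033,"rx":0.000,"ry":0.000,"rz":0.000}
{"jaw":0,"dx":-0.0054,"dy":-0.0000,"dz":0.0039,"rx":0.000,"ry":0.000,"rz":0.000}
{"jaw":0,"dx":-0.0049,"dy":0.0000,"dz":0.0044,"rx":0.000,"ry":0.000,"rz":0.000}
{"jaw":0,"dx":-0.0045,"dy":0.0000,"dz":0.0049,"rx":0.000,"ry":0.000,"rz":0.000}
{"jaw":0,"dx":-0.0040,"dy":-0.0000,"dz":0.0053,"rx":0.000,"ry":0.000,"rz":0.000}
{"jaw":0,"dx":-0.0034,"dy":0.0000,"dz":0.0057,"rx":0.000,"ry":0.000,"rz":0.000}
{"jaw":0,"dx":-0.0028,"dy":-0.0000,"dz":0.0060,"rx":0.000,"ry":0.000,"rz":0.000}
{"jaw":0,"dx":-0.0022,"dy":0.0000,"dz":0.0062,"rx":0.000,"ry":0.000,"rz":0.000}
{"jaw":0,"dx":-0.0016,"dy":-0.0000,"dz":0.0064,"rx":0.000,"ry":0.000,"rz":0.000}
{"jaw":0,"dx":-0.0009,"dy":0.0000,"dz":0.0066,"rx":0.000,"ry":0.000,"rz":0.000}
```

Emit:
drive_tool(
  increments=[
    {"jaw": 0,"dx": -0.0249,"dy": 0,"dz": 0.0105,"rx": 0,"ry": 0.081,"rz": 0},
    {"jaw": 0,"dx": -0.0257,"dy": 0,"dz": 0.0084,"rx": 0,"ry": 0.081,"rz": 0},
    {"jaw": 0,"dx": -0.0263,"dy": 0,"dz": 0.0064,"rx": 0,"ry": 0.081,"rz": 0},
    {"jaw": 0,"dx": -0.0267,"dy": 0,"dz": 0.0042,"rx": 0,"ry": 0.081,"rz": 0},
    {"jaw": 0,"dx": -0.027,"dy": 0,"dz": 0.0021,"rx": 0,"ry": 0.081,"rz": 0},
    {"jaw": 0,"dx": 0,"dy": 0,"dz": 0,"rx": 0,"ry": 0,"rz": 0},
    {"jaw": 0,"dx": 0,"dy": 0,"dz": 0,"rx": 0,"ry": 0,"rz": 0},
    {"jaw": 0,"dx": 0,"dy": 0,"dz": 0,"rx": 0,"ry": 0,"rz": 0},
  ],
)

```text
t: 14.03
position: [0.4944, 0.063, 0.3247]
tcp_rot: [-0.001, 0.616, 0.788, -0.0]
wrist_force: [-0.9, 0.1, 0.9]
opening: -0.0001
grip_force: 0.0
```

```bash
python3 - <<'E'
from k import *
s=sensors.sense();print(s['t'],s['opening'],s['wrist_force'],m(tool(s)),'want',.046,-.001,.086)
for c in ('wrist','scene'):
  cc=cam(c); snapshot(c)
  print(c,'pred grip@1.5,1.6',proj(c,[w(-.065*np.cos(t)+.003*np.sin(t),.065*np.sin(t)) for t in (1.4,1.5,1.6)],cc))
  for n in ['lever_grip','pivot','keeper']: print(n,[(x['uv'],x['p']) for x in tip_of(c,n)[:1]])
E
```

```text
14.0333 -7.386779900381248e-05 [-0.871   0.1462  0.9344] [ 0.0462 -0.      0.0857] want 0.046 -0.001 0.086
wrist pred grip@1.5,1.6 [[278.1164 379.6688]
 [278.1169 369.7114]
 [278.109  358.4766]]
lever_grip [([277.2, 370.2], 0.96)]
pivot []
keeper [([275.5, 186.7], 0.81)]
scene pred grip@1.5,1.6 [[260.3864 183.6026]
 [258.7064 182.648 ]
 [257.0295 181.9101]]
lever_grip [([260.3, 182.3], 0.65)]
pivot [([256.9, 203.9], 0.87)]
keeper [([242.5, 201.2], 0.77)]
```

Lever_grip matches the model at 1.5 rad, so I'll push.

Emit:
drive_tool(
  increments=[
    {"jaw": 0,"dx": -0.023,"dy": 0,"dz": 0,"rx": 0,"ry": 0,"rz": 0},
    {"jaw": 0,"dx": -0.0107,"dy": 0,"dz": 0.0017,"rx": 0,"ry": 0,"rz": 0},
    {"jaw": 0,"dx": -0.0066,"dy": 0,"dz": 0.0002,"rx": 0,"ry": 0,"rz": 0},
    {"jaw": 0,"dx": -0.0066,"dy": 0,"dz": 0.0009,"rx": 0,"ry": 0,"rz": 0},
    {"jaw": 0,"dx": -0.0064,"dy": 0,"dz": 0.0015,"rx": 0,"ry": 0,"rz": 0},
    {"jaw": 0,"dx": -0.0063,"dy": 0,"dz": 0.0021,"rx": 0,"ry": 0,"rz": 0},
  ],
)

```text
t: 14.93
position: [0.5092, 0.0051, 0.3185]
tcp_rot: [-0.001, 0.615, 0.788, 0.001]
wrist_force: [-0.5, 3.0, 6.4]
opening: 0.0002
grip_force: 3.0
```

Emit:
drive_tool(
  increments=[
    {"jaw": 0,"dx": -0.006,"dy": 0,"dz": 0.0028,"rx": 0,"ry": 0,"rz": 0},
    {"jaw": 0,"dx": -0.0057,"dy": 0,"dz": 0.0033,"rx": 0,"ry": 0,"rz": 0},
    {"jaw": 0,"dx": -0.0054,"dy": 0,"dz": 0.0039,"rx": 0,"ry": 0,"rz": 0},
    {"jaw": 0,"dx": -0.0049,"dy": 0,"dz": 0.0044,"rx": 0,"ry": 0,"rz": 0},
  ],
)

```text
t: 15.27
position: [0.5145, -0.0164, 0.3039]
tcp_rot: [-0.001, 0.615, 0.788, 0.001]
wrist_force: [-0.1, 1.1, 6.5]
opening: 0.0
grip_force: 2.3
```

```bash
python3 - <<'E'
from k import *
s=sensors.sense();print(s['t'],s['wrist_force'],m(tool(s))-[.011,0,.018])
for c in ('scene','top'):
  snapshot(c)
  for n in ['lever_grip','pivot','loop_tab','loop_bar','keeper']: print(c,n,[(x['uv'],x['p']) for x in tip_of(c,n)[:1]])
  print('tab for lever .6,slope -.12 ;grip .6,.8',proj(c,[w(*loop(.6,-.12,.1,.032)),w(-.065*np.cos(.6),.065*np.sin(.6)),w(-.065*np.cos(.8),.065*np.sin(.8))]))
E
```

```text
15.2667 [-0.1252  1.131   6.4833] [-0.0466 -0.0003  0.0469]
scene lever_grip [([270.6, 193.9], 0.52)]
scene pivot [([255.6, 204.7], 0.78)]
scene loop_tab [([237.7, 187.4], 0.5)]
scene loop_bar [([242.6, 194.4], 0.69)]
scene keeper [([242.5, 200.1], 0.58)]
tab for lever .6,slope -.12 ;grip .6,.8 [[237.7841 185.5294]
 [272.276  197.7067]
 [270.1055 193.4731]]
top lever_grip [([146.5, 273.1], 0.34)]
top pivot []
top loop_tab []
top loop_bar [([412.8, 217.4], 0.48)]
top keeper [([254.7, 236.4], 0.45)]
tab for lever .6,slope -.12 ;grip .6,.8 [[240.6985 237.9376]
 [297.2937 225.2946]
 [293.8643 225.8115]]
```

The lever is at about 0.8 rad with 6.5 N of resistance, and the tab has moved with it. Continuing to flat.

Emit:
drive_tool(
  increments=[
    {"jaw": 0,"dx": -0.0045,"dy": 0,"dz": 0.0049,"rx": 0,"ry": 0,"rz": 0},
    {"jaw": 0,"dx": -0.004,"dy": 0,"dz": 0.0053,"rx": 0,"ry": 0,"rz": 0},
    {"jaw": 0,"dx": -0.0034,"dy": 0,"dz": 0.0057,"rx": 0,"ry": 0,"rz": 0},
    {"jaw": 0,"dx": -0.0028,"dy": 0,"dz": 0.006,"rx": 0,"ry": 0,"rz": 0},
    {"jaw": 0,"dx": -0.0022,"dy": 0,"dz": 0.0062,"rx": 0,"ry": 0,"rz": 0},
    {"jaw": 0,"dx": -0.0016,"dy": 0,"dz": 0.0064,"rx": 0,"ry": 0,"rz": 0},
    {"jaw": 0,"dx": -0.0009,"dy": 0,"dz": 0.0055,"rx": 0,"ry": 0,"rz": 0},
    {"jaw": 0,"dx": 0,"dy": 0,"dz": 0.001,"rx": 0,"ry": 0,"rz": 0},
    {"jaw": 0,"dx": 0,"dy": 0,"dz": 0,"rx": 0,"ry": 0,"rz": 0},
  ],
)

```text
t: 16.62
position: [0.5192, -0.035, 0.2629]
tcp_rot: [-0.001, 0.615, 0.788, 0.001]
wrist_force: [-4.0, -3.6, 17.5]
opening: -0.0006
grip_force: 8.8
```

```bash
python3 - <<'E'
from k import *
s=sensors.sense();print(s['t'],s['wrist_force'],m(tool(s))-[.011,0,.018])
E
```

```text
16.6167 [-4.0245 -3.6021 17.4778] [-0.0657 -0.0002  0.0059]
```

The fingertips are at 89.9 mm, which is the flat lever's top height, with 17 N against the stop. I'll retreat and check.

Emit:
drive_tool(
  increments=[
    {"jaw": 0,"dx": 0,"dy": 0,"dz": 0.0005,"rx": 0,"ry": 0,"rz": 0},
    {"jaw": 0,"dx": 0,"dy": 0,"dz": 0,"rx": 0,"ry": 0,"rz": 0},
    {"jaw": 0,"dx": 0,"dy": 0,"dz": -0.01,"rx": 0,"ry": 0,"rz": 0},
    {"jaw": 0,"dx": 0,"dy": 0,"dz": -0.03,"rx": 0,"ry": 0,"rz": 0},
    {"jaw": 0,"dx": 0,"dy": 0,"dz": -0.04,"rx": 0,"ry": 0,"rz": 0},
    {"jaw": 0,"dx": 0,"dy": 0,"dz": -0.04,"rx": 0,"ry": 0,"rz": 0},
    {"jaw": 0,"dx": 0,"dy": 0,"dz": -0.03,"rx": 0,"ry": 0,"rz": 0},
    {"jaw": 0,"dx": 0,"dy": 0,"dz": 0,"rx": 0,"ry": 0,"rz": 0},
    {"jaw": 0,"dx": 0,"dy": 0,"dz": 0,"rx": 0,"ry": 0,"rz": 0},
    {"jaw": 0,"dx": 0,"dy": 0,"dz": 0,"rx": 0,"ry": 0,"rz": 0},
  ],
)

```text
t: 17.45
position: [0.5189, -0.035, 0.4118]
tcp_rot: [-0.001, 0.615, 0.788, 0.0]
wrist_force: [0.2, -0.3, -1.0]
opening: 0.0004
grip_force: 0.0
```

```bash
python3 - <<'E'
from k import *
s=sensors.sense();print(s['t'],s['wrist_force'],m(tool(s)))
for c in ('wrist','scene','top'):
  cc=cam(c); cv2.imwrite(f'pics/{c}9.png',snapshot(c))
  pr=proj(c,[w(-.065,.003),P,w(*loop(0,0,.1,.032)),w(*loop(0,0,.08,0)),w(.0554,-.009)],cc)
  for n,q in zip(['lever_grip','pivot','loop_tab','loop_bar','keeper'],pr): print(c,n,[(np.round(x['uv'],1),round(x['p'],2)) for x in tip_of(c,n)[:1]],'closed would be',q)
# black gap between halves: dark pixels along mould axis, off the latch
im=cv2.imread('pics/wrist9.png');
cc=cam('wrist')
for y in (.035,-.035):
  print([int(im[int(v),int(u)].mean()) for u,v in proj('wrist',[w(x/1000,-.012,y) for x in range(10,60,2)],cc) if 0<=int(v)<420 and 0<=int(u)<560])
E
```

```text
17.45 [ 0.1925 -0.2686 -1.0196] [-0.0546  0.0001  0.1728]
wrist lever_grip [(array([276.6, 203.8]), 0.8)] closed would be [277.0557 203.4439]
wrist pivot [(array([276. , 123.4]), 0.7)] closed would be [277.0732 122.4424]
wrist loop_tab [(array([282.8,   0. ]), 0.95)] closed would be [277.2856   0.0181]
wrist loop_bar [(array([277. ,  35.4]), 0.72)] closed would be [277.0859  40.6929]
wrist keeper [(array([274.1,  44.9]), 0.69)] closed would be [277.0615  45.8337]
scene lever_grip [(array([275.2, 210.9]), 0.78)] closed would be [275.0649 210.0544]
scene pivot [(array([257.3, 201. ]), 0.94)] closed would be [258.1343 203.4421]
scene loop_tab [(array([236.9, 185.7]), 0.63)] closed would be [238.837  186.2246]
scene loop_bar [(array([242.8, 197.1]), 0.51)] closed would be [243.7252 198.3429]
scene keeper [(array([247.5, 201.5]), 0.61)] closed would be [244.4567 200.0953]
top lever_grip [] closed would be [301.5636 225.1301]
top pivot [(array([276.9, 231.7]), 0.81)] closed would be [275.3839 230.9682]
top loop_tab [] closed would be [242.5564 237.5484]
top loop_bar [(array([251.2, 237.6]), 0.62)] closed would be [252.0205 236.2002]
top keeper [(array([254.6, 234.8]), 0.69)] closed would be [253.3821 236.0022]
[235, 236, 235, 231, 159, 42, 134, 166, 227, 235, 235, 235, 235, 235, 234, 234, 234, 234, 234, 234, 234, 234, 233, 233, 233]
[236, 236, 235, 230, 131, 41, 84, 181, 231, 235, 235, 235, 234, 235, 234, 234, 234, 234, 234, 234, 234, 233, 233, 233, 233]
```

```bash
python3 - <<'E'
from k import *
from t2 import wc,c1
cc=cam('wrist')
for f,c,y in [('wrist2',c1,.033),('wrist2',c1,-.033),('wrist9',cc,.033),('wrist9',cc,-.033)]:
  im=cv2.imread(f'pics/{f}.png').mean(2).astype(np.float32); xs=np.arange(5,60,.5)
  uv=proj(0,[w(x/1e3,-.012,y) for x in xs],c).astype(np.float32)
  v=cv2.remap(im,uv[:,0],uv[:,1],cv2.INTER_LINEAR).ravel()
  d=xs[v<120]; print(f,y,d.min() if len(d) else None,d.max() if len(d) else None,len(d)*.5)
E
```

```text
[ 0.5191 -0.0351  0.4123]
tab [0.494  0.0652 0.1928] [0.0002, 0.0002] mould [ 0.0483 -0.0003  0.1088]
bar [0.4926 0.0718 0.1556] [0.0003, 0.0003] mould [ 0.055  -0.0005  0.0716]
plate+x [0.4855 0.1007 0.0699] [0.0, 0.0] mould [ 0.0848 -0.0007 -0.0141]
[ 0.086  -0.0006 -0.009 ] [ 0.0848 -0.0007 -0.009 ]
platerear [0.4933 0.0682 0.0758] [0.0002, 0.0002] mould [ 0.0513 -0.0004 -0.0082]
[ 0.0511 -0.0002 -0.009 ] [ 0.0512 -0.0006 -0.009 ]
lip+x [0.4881 0.0904 0.0913] [0.0007, 0.0007] mould [ 0.0741 -0.0008  0.0073]
grip [0.504  0.0208 0.1524] [0.0012, 0.0012] mould [0.0028 0.0009 0.0684]
pivot [0.5043 0.018  0.0764] [0.0003, 0.0003] mould [-0.      0.0013 -0.0076]
[array([0.4707, 0.0664, 0.159 ]), array([0.5147, 0.0779, 0.159 ])] 14.559690409838169
wrist2 0.033 18.0 37.5 20.0
wrist2 -0.033 5.0 37.0 24.5
wrist9 0.033 19.0 23.5 5.0
wrist9 -0.033 19.0 23.0 4.5
```

The far edge of the gap moved from 37.3 to 23.3 mm, which is the full 14 mm stroke. The lever is flat, the latch holds by itself and the arm is clear.

```bash
python3 -c "
from cell import ticket
print(ticket.job_done())"
```

```text
the job is handed in; nothing more can be done
None
```

The mould is closed: the loop is hooked behind the keeper, the lever is pressed flat past centre, and the latch holds the two halves shut with the arm clear; the job is handed in at about 18 s.

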